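Pack the finished bells, lock the crate and rack the chucks

TASK

Close out this batch of brass bells: stand every loose bell upright, mouth down, in an empty cell of the divided crate, one per cell, lowering and not dropping it, and leave the bells already packed in their cells. Only once all bells are in, take the steel locking pin from its stand and put it fully home in the sleeve between the crate's partitions. At any time, also stand the wooden lathe chucks upright in one straight row centred on the black line of the tray, with a clear gap between neighbours; do not shift the tin, the flange or the piece of brick.

Things in the scene. Friction and masses are not known exactly. Their poses are not given: they have to be found in the camera images.
- bell0: brass bell standing mouth down, 95 mm tall: mouth 64 mm across at the foot, 40 mm across at 50 mm height; on top a round boss 22 mm across from 62 to 95 mm height, to be gripped from above; about 0.35 kg. Origin: centre of the underside, z up. One of 3 or 4 loose finished bells on the bench, to be packed (None when absent).
- bell1: brass bell standing mouth down, 95 mm tall: mouth 64 mm across at the foot, 40 mm across at 50 mm height; on top a round boss 22 mm across from 62 to 95 mm height, to be gripped from above; about 0.35 kg. Origin: centre of the underside, z up. One of 3 or 4 loose finished bells on the bench, to be packed (None when absent).
- bell2: brass bell standing mouth down, 95 mm tall: mouth 64 mm across at the foot, 40 mm across at 50 mm height; on top a round boss 22 mm across from 62 to 95 mm height, to be gripped from above; about 0.35 kg. Origin: centre of the underside, z up. One of 3 or 4 loose finished bells on the bench, to be packed (None when absent).
- bell3: brass bell standing mouth down, 95 mm tall: mouth 64 mm across at the foot, 40 mm across at 50 mm height; on top a round boss 22 mm across from 62 to 95 mm height, to be gripped from above; about 0.35 kg. Origin: centre of the underside, z up. One of 3 or 4 loose finished bells on the bench, to be packed (None when absent).
- packed0: brass bell standing mouth down, 95 mm tall: mouth 64 mm across at the foot, 40 mm across at 50 mm height; on top a round boss 22 mm across from 62 to 95 mm height, to be gripped from above; about 0.35 kg. Origin: centre of the underside, z up. One of 1 or 2 bells that already stand in a cell of the crate (None when absent); it stays in its cell.
- packed1: brass bell standing mouth down, 95 mm tall: mouth 64 mm across at the foot, 40 mm across at 50 mm height; on top a round boss 22 mm across from 62 to 95 mm height, to be gripped from above; about 0.35 kg. Origin: centre of the underside, z up. One of 1 or 2 bells that already stand in a cell of the crate (None when absent); it stays in its cell.
- packed2: brass bell standing mouth down, 95 mm tall: mouth 64 mm across at the foot, 40 mm across at 50 mm height; on top a round boss 22 mm across from 62 to 95 mm height, to be gripped from above; about 0.35 kg. Origin: centre of the underside, z up. One of 1 or 2 bells that already stand in a cell of the crate (None when absent); it stays in its cell.
- crate: open wooden crate fixed on the bench, left or right, turned up to 0.15 rad; 245 (own x) by 165 (own y) by 60 mm high; walls and partitions 5 mm thick, 60 mm high; floor 6 mm thick; 3 by 2 cells, each 75 by 75 mm inside, pitch 80 mm. A square dark steel sleeve 24 mm wide stands at one partition crossing, its top 64 mm above the bench. Origin: centre of the underside, z up.
- cell0 (a point): centre of the floor of a crate cell, at (-80, -40, 6) mm in the crate's frame; may be occupied by a packed bell
- cell1 (a point): centre of the floor of a crate cell, at (0, -40, 6) mm in the crate's frame; may be occupied by a packed bell
- cell2 (a point): centre of the floor of a crate cell, at (80, -40, 6) mm in the crate's frame; may be occupied by a packed bell
- cell3 (a point): centre of the floor of a crate cell, at (-80, 40, 6) mm in the crate's frame; may be occupied by a packed bell
- cell4 (a point): centre of the floor of a crate cell, at (0, 40, 6) mm in the crate's frame; may be occupied by a packed bell
- cell5 (a point): centre of the floor of a crate cell, at (80, 40, 6) mm in the crate's frame; may be occupied by a packed bell
- sleeve (a point): centre of the mouth of the sleeve in the crate, at (-40, 0, 64) mm in the crate's frame; straight-down blind round hole 12 mm in diameter, 40 mm deep, with a 2 mm chamfer
- pin: steel locking pin in its stand: shank 9 mm in diameter and 60 mm long with a tapered tip, below a dark round grip 20 mm across and 45 mm tall (total 105 mm), 0.09 kg. Origin: centre of the tip (lowest point), z up. Its tip starts 5 mm above the bench; fully home, its tip is on the bottom of the sleeve's hole and its grip 20 mm above the mouth
- stand: dark wooden block 56 by 56 by 45 mm, fixed on the bench, with a 13 mm hole 40 mm deep in its top in which the pin starts. Origin: centre of the underside
- chuck0: turned wooden lathe chuck, 76 mm tall: round base 52 mm across and 38 mm high, above it a round spigot 26 mm across up to 76 mm, to be gripped from above; about 0.12 kg. Origin: centre of the underside, z up. One of 2 or 3 on the bench (None when absent)
- chuck1: turned wooden lathe chuck, 76 mm tall: round base 52 mm across and 38 mm high, above it a round spigot 26 mm across up to 76 mm, to be gripped from above; about 0.12 kg. Origin: centre of the underside, z up. One of 2 or 3 on the bench (None when absent)
- chuck2: turned wooden lathe chuck, 76 mm tall: round base 52 mm across and 38 mm high, above it a round spigot 26 mm across up to 76 mm, to be gripped from above; about 0.12 kg. Origin: centre of the underside, z up. One of 2 or 3 on the bench (None when absent)
- tray: flat aluminium tray fixed on the bench, 250 mm (own x) by 150 mm (own y), floor 5 mm thick, rim 5 mm wide and 10 mm high; a black line is drawn on its floor along the middle (own x axis, y = 0). Origin: centre of the underside, z up. It may stand on the left or the right, across from the crate, turned up to 0.15 rad
- tin: bystander, loose: bare metal tin, 60 mm across, 60 mm high; leave it where it is. Origin: centre of the underside
- flange: bystander, loose: dark steel spindle flange, 68 mm across, with a 40 mm hub, 50 mm high; leave it where it is. Origin: centre of the underside
- block: bystander, loose: piece of brick, 70 by 50 by 45 mm; leave it where it is. Origin: centre of the underside
Mind the look-alikes: they are no part of the job. What is shaped like the chuck0 but red is not meant.

How it is judged:
By the outcome, as a careful person would: the job done as asked, in the order asked, and still so for the second after the job is handed in, with the robot touching nothing.
Of bell0, bell1, bell2, bell3 only 3 to 4 are there at a start; the rules pass over those that are not, and their reading is None.
Of packed0, packed1, packed2 only 1 to 2 are there at a start; the rules pass over those that are not, and their reading is None.
Of chuck0, chuck1, chuck2 only 2 to 3 are there at a start; the rules pass over those that are not, and their reading is None.
At some moment in a run one of bell0, bell1, bell2, bell3, chuck0, chuck1, chuck2 may be knocked a few centimetres aside while the robot is not near it.
It also fails if it takes over 192 s, if anything falls off the work surface, if the arm or the gripper's body presses on something with over 40 N, if the wrist force passes 120 N, or if a joint passes its speed limit or range.

ROBOT

A 6-joint arm with a two-finger parallel gripper is mounted at the origin on the work surface. World frame = base frame: x ahead of the robot, y to its left, z up, the work surface at z = 0. Lengths are in m, angles in rad, forces in N, time in s.
With the tool pointing down it reaches from about 0.375 to 0.9 m from the base axis. Payload 3.1 kg.
Tool frame: the origin (TCP) lies at the very end of the fingers, on their centre line; the grasp point (between the pads) lies behind it (r.tcp_to_grasp is the z of the grasp point in the tool frame, in m); z points along the fingers, y is the line along which they close (so a half turn about z gives the same grasp; the last joint's range is limited). The gripper opens to 87 mm and grips with 3 to 60 N. Pads are 19 mm wide; open, the fingers measure 117 mm over their backs; the gripper's body (75 mm by 190 mm) begins 51 mm behind the grasp point.
Start: joints at [1.123, 0.527, 1.433, -0, 1.181, -0.178], TCP at [0.166, 0.603, 0.223] pointing down, gripper open.
Joint ranges: [-3.08, 3.08], [-0.75, 2.2], [0.22, 2.44], [-1.43, 4.57], [0, 2.65], [-2.85, 2.85]. Speed limits (rad/s): [2.79, 2.79, 3.14, 3.14, 3.14, 3.14].

INTERFACE

Orientations are given as [roll, pitch, yaw] about the fixed x, y, z axes, in that order (R = Rz(yaw) Ry(pitch) Rx(roll)).
In Python, from workcell import readout, read_camera, r, masks_of gives the robot as it stands.
- The arm moves only by the shell command python3 -m handwheel 'ROWS' [FORCE]. ROWS is JSON, a list of rows, each a list of 7 numbers: the shift along the world's x, y, z in mm, then the turn, a rotation vector about the world's x, y, z in degrees, then the closure, from -1 (fully open) to 1 (shut). In form: [[x, y, z, wx, wy, wz, hand], ...]. A call has 1 to 8 rows; each row is the pose to reach, as a shift and turn from the pose commanded when the call began; what a row does not reach only later rows make up. A row lasts 1/10 s, in which the tool goes at most 50 mm and 8.59 degrees, less where a joint would pass 70% of its speed; a pose out of reach is approached as far as the arm can. A call with a gripper value outside its range is refused whole. The fingers move at their own pace and stop on an object; FORCE is the grip in N (left out, the last holds). Time passes only in rows, so rows that repeat a pose let the fingers close. It gives the time, the measured TCP pose, the force, the opening and the grip force at its end, in the units of the state.
- readout.state(): the state, without advancing time (a new reading comes with each control period).
- read_camera(name): name is "scene" or "side" or "wrist"; returns a dict with "pixels" (400x640x3 uint8, red, green, blue), "fx", "fy", "cx", "cy" (pixels), "eye" and "attitude" of the camera in the world; the wrist camera has in their place "hand_eye" (4x4, takes a point from camera to tool coordinates, whose origin is the TCP and whose axes are the flange's). Camera axes: x right, y up, looking along -z (the intrinsics and any distortion apply to the point x, -y, -z); pixel columns grow to the right and rows downward; lengths in m; the calibration is good to about 2 mm. The wrist camera is an equidistant fisheye: a pixel r from the principal point sees the ray r / f radians off the axis. A picture is of the moment at which its call begins: read the wrist's pose just before it. There is no depth.
- r.close_job(): hands the job in; it is judged then, once.
Trained networks look in a picture, given as the dict that the camera call returned (one of the last four; its "shot" number tells which), for a name from the list of things; names that differ only in an ending like _2 or _b are one class to them, and where a whole thing is asked for, a point or a joint stands for the part that bears it (a point fixed in the world has none). Each returns a list of dicts, best first, with "score" (0 to 1); they miss things now and then, are a little off and sometimes report something else, mostly with a low value. They report only what shows in the picture. A call takes as long as a camera call. They do not tell look-alikes from the thing itself.
- masks_of(thing, picture): "region" (400x640 bool, what is visible of it) and "rect" ([centre column, centre row, width, height] in pixels, round what is visible of it).
The state is a dict: "t": time; "joint_positions": joint angles; "dq": joint speeds; "joint_torque": joint torques, N m; "tcp_pos": TCP position; "tool_rot": TCP orientation; "force": force on the tool from outside, world axes, zero at the start; "wrist_torque": the same for the moment, N m; "opening": finger opening in m; "grip_force": force on a finger pad.
Only numpy, scipy, OpenCV 4.12 (cv2) and the standard library are available. Lean on these libraries where they do the work, as an engineer would, in place of code of your own. Each camera call takes 0.05 s, during which the arm holds its last target. There are 200 camera calls.

## Working session

There is one attempt and no reset: what is moved stays moved. The work goes in short steps, Python scripts to look and compute and a shell command to move; the robot and the scene stay as the last step left them, time stands still between calls to the robot, and variables do not carry over. Pictures are saved under pics/ and viewed, at most 14 in all, crops included, and the job is handed in when it is done.

```bash
ls; mkdir -p pics; python3 - <<'E'
from workcell import readout, read_camera, r, masks_of
import cv2,numpy as np
print(readout.state()); print(r.tcp_to_grasp)
for n in ["scene","side"]:
    p=read_camera(n); cv2.imwrite(f"pics/{n}0.png",p["pixels"][:,:,::-1])
    print({k:v for k,v in p.items() if k!="pixels"})
    for t in ["bell0","packed0","crate","sleeve","pin","stand","chuck0","tray","tin","flange","block"]:
        for m in masks_of(t,p): print(n,t,round(m["score"],2),np.round(m["rect"]))
E
```

```text
pics
{'t': 0.0, 'joint_positions': array([ 1.12352097e+00,  5.28441700e-01,  1.43389781e+00,  2.25698207e-05,
        1.18138093e+00, -1.78513233e-01]), 'dq': array([ 0.00074841, -0.00060033, -0.00082178, -0.00147959,  0.00127209,
        0.00126843]), 'joint_torque': array([ 1.50534321e-03, -4.40042102e+01, -1.76591116e+01,  6.32895716e-02,
        5.85482048e-02, -1.78563528e-04]), 'tcp_pos': array([0.16561636, 0.60190644, 0.22158809]), 'tool_rot': array([-3.13950238e+00, -3.98355245e-04,  2.87282152e+00]), 'force': array([-0.35146093,  0.24273048,  0.53139074]), 'wrist_torque': array([ 0.01608779,  0.02872343, -0.02496023]), 'grip_force': 0.0, 'opening': 0.08706004824477308}
-0.0187
{'fx': 429.48714308054724, 'fy': 429.48714308054724, 'cx': 315.659299288493, 'cy': 199.17374915567558, 'eye': array([ 1.14484164, -0.47647152,  0.6296156 ]), 'attitude': array([ 0.95893047, -0.02101444,  0.94738933]), 'shot': 1}
scene bell0 0.91 [251. 217.  29.  47.]
scene bell0 0.9 [369. 236.  34.  43.]
scene bell0 0.65 [289. 204.  20.  42.]
scene packed0 0.86 [145. 240.  26.  34.]
scene packed0 0.67 
[... 1012 characters left out ...]
18.  19.  28.]
side packed0 0.75 [353. 131. 101.  72.]
side packed0 0.63 [336. 105.  18.  26.]
side packed0 0.5 [300. 348. 148. 104.]
side crate 0.87 [355. 132.  95.  71.]
side sleeve 0.94 [354. 132.  99.  75.]
side pin 0.44 [339. 223.  10.  24.]
side stand 0.6 [339. 238.  26.  31.]
side chuck0 0.91 [305. 223.  23.  31.]
side chuck0 0.85 [319. 168.  22.  30.]
side chuck0 0.65 [403. 201.  21.  34.]
side chuck0 0.32 [360. 179.  25.  39.]
side tray 0.68 [299. 347. 150. 106.]
side tray 0.48 [321. 169.  25.  32.]
side tray 0.32 [361. 178.  26.  39.]
side tin 0.74 [314. 198.  27.  32.]
side tin 0.71 [354. 131.  93.  74.]
side flange 0.79 [288. 165.  23.  23.]
side flange 0.61 [356. 130. 102.  74.]
```

View pics/scene0.png

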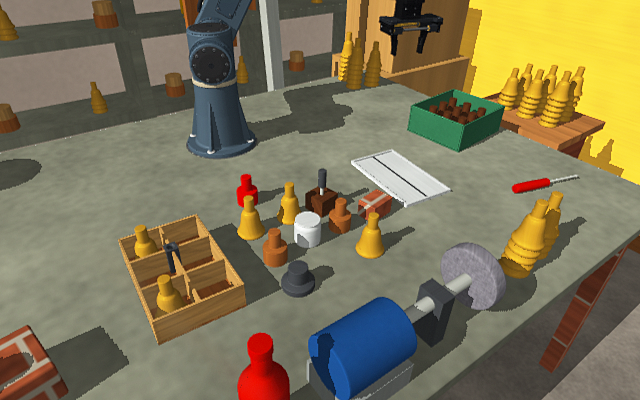

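View pics/side0.png

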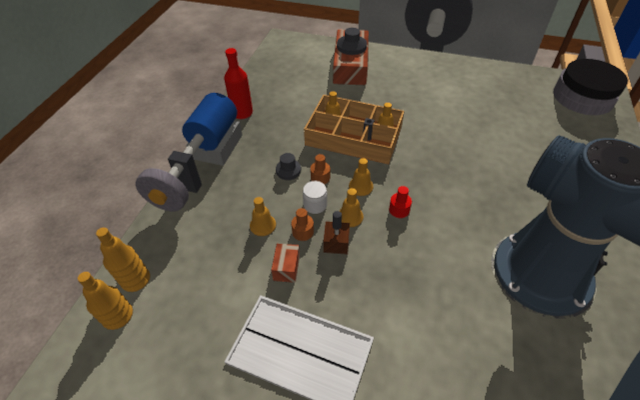

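The scene picture shows three loose bells at (249,217), (289,204) and (370,236), brown chucks at (275,246) and (340,215), and a red decoy at (247,190). The pin is at (322,185). The crate on the right holds two packed bells at (145,240) and (168,293), with the sleeve at (172,255), and the tray is at (400,178). The side picture agrees.

```bash
cat > geo.py <<'E'
from workcell import readout, read_camera, r, masks_of
import cv2,numpy as np
from scipy.optimize import least_squares, minimize
from scipy.spatial.transform import Rotation as R
def shot(n):
    st=readout.state(); p=read_camera(n); p["name"]=n
    if n=="wrist":
        T=np.eye(4); T[:3,:3]=R.from_euler("xyz",st["tool_rot"]).as_matrix(); T[:3,3]=st["tcp_pos"]
        p["T"]=T@np.array(p["hand_eye"])
    else:
        T=np.eye(4); T[:3,:3]=R.from_euler("xyz",p["attitude"]).as_matrix(); T[:3,3]=p["eye"]; p["T"]=T
    return p
def proj(p,X):
    X=np.atleast_2d(X); c=(X-p["T"][:3,3])@p["T"][:3,:3]; c=c*[1,-1,-1]
    if p["name"]=="wrist":
        h=np.hypot(c[:,0],c[:,1]); th=np.arctan2(h,c[:,2]); k=th/np.maximum(h,1e-9)
    else: k=1/c[:,2]
    return np.c_[p["cx"]+p["fx"]*c[:,0]*k, p["cy"]+p["fy"]*c[:,1]*k]
def ray(p,u,v):
    x=(u-p["cx"])/p["fx"]; y=(v-p["cy"])/p["fy"]
    if p["name"]=="wrist":
        th=np.hypot(x,y); s=np.sin(th)/max(th,1e-9); d=np.array([x*s,y*s,np.cos(th)])
    else: d=np.array([x,y,1.])
    return p["T"][:3,:3]@(d*[1,-1,-1])
def at_z(p,u,v,z):
    d=ray(p,u,v); e=p["T"][:3,3]; return (e+d*(z-e[2])/d[2])[:2]
def ring(rad,z,n=24):
    a=np.linspace(0,2*np.pi,n,endpoint=False); return np.c_[rad*np.cos(a),rad*np.sin(a),0*a+z]
SH={"bell":np.r_[ring(.032,0),ring(.011,.095),ring(.011,.062),ring(.02,.05)],
 "chuck":np.r_[ring(.026,0),ring(.026,.038),ring(.013,.076)],
 "tin":np.r_[ring(.03,0),ring(.03,.06)],"flange":np.r_[ring(.034,0),ring(.02,.05)]}
def bbox_fit(shape,obs,x0):
    """obs: list of (picture, rect); least squares of bbox edges over x,y"""
    def f(q):
        o=[]
        for p,b in obs:
            P=proj(p,SH[shape]+[q[0],q[1],0]); o+=[P[:,0].min()-b[0]+b[2]/2,P[:,0].max()-b[0]-b[2]/2,P[:,1].min()-b[1]+b[3]/2,P[:,1].max()-b[1]-b[3]/2]
        return o
    s=least_squares(f,x0,loss="soft_l1",x_scale=.01,diff_step=1e-4); return s.x,np.abs(s.fun).mean()
BOX={"crate":np.array([[a*.1225,b*.0825,z] for a in(-1,1) for b in(-1,1) for z in(0,.06)]),
 "tray":np.array([[a*.125,b*.075,z] for a in(-1,1) for b in(-1,1) for z in(0,.01)])}
def place(X,q): c,s=np.cos(q[2]),np.sin(q[2]); return np.c_[X[:,0]*c-X[:,1]*s+q[0],X[:,0]*s+X[:,1]*c+q[1],X[:,2]]
def sil_fit(thing,obs,x0):
    def f(q):
        e=0
        for p,m in obs:
            h=np.zeros(m.shape,np.uint8); cv2.fillConvexPoly(h,cv2.convexHull(np.round(proj(p,place(BOX[thing],q))*16).astype(np.int32)),1,shift=4)
            e+=1-(h.astype(bool)&m).sum()/(h.astype(bool)|m).sum()
        return e
    s=minimize(f,x0,method="Nelder-Mead",options=dict(initial_simplex=np.array(x0)+np.r_[np.zeros((1,3)),np.diag([.03,.03,.1])]))
    return s.x,s.fun
E
python3 - <<'E'
from geo import *
S=shot("scene");D=shot("side")
for sh,t,a,b in [("bell","bell0",(249,217),(352,207)),("bell","bell0",(289,204),(352,207)),("bell","bell0",(370,236),(263,217)),("bell","bell0",(249,217),(362,176)),
  ("chuck","chuck0",(275,246),(319,168)),("chuck","chuck0",(340,215),(304,223)),("chuck","chuck0",(247,190),(403,201)),("tin","tin",(309,229),(314,198)),("flange","flange",(297,280),(288,165)),
  ("bell","packed0",(145,240),(385,118)),("bell","packed0",(168,296),(336,105))]:
    res=[]
    obs=[]
    for p,c in((S,a),(D,b)):
        ms=[m["rect"] for m in masks_of(t,p) if np.hypot(m["rect"][0]-c[0],m["rect"][1]-c[1])<8]
        if ms: obs.append((p,ms[0]))
    x0=at_z(*((S,)+a),.04)
    out=[np.round(1000*bbox_fit(sh,[o],x0)[0]) for o in obs]
    if sh=="bell" and t=="packed0": out=[at_z(p,c[0],c[1],.075)*1000 for p,c in((S,a),(D,b))]
    q,e=bbox_fit(sh,obs,x0)
    print(sh,np.round(q*1000),round(e,1),*out)
for t,x0,rc in(("crate",None,(183,280)),("tray",None,(400,178))):
    o=[]
    for p in(S,D):
        ms=masks_of(t,p)
        if ms: o.append((p,ms[0]["region"]))
    x0=[*at_z(S,rc[0],rc[1],.02),0]
    for st in(0,np.pi/2): print(t,*sil_fit(t,o,[x0[0],x0[1],st]),len(o))
for c,z in(((323,172),.11),((339,213),.11)): pass
print("pin top",at_z(S,322,171,.11),at_z(D,337,213,.11),"stand",at_z(S,320,204,.022),at_z(D,339,238,.022))
print("sleeve",at_z(S,172,243,.064),at_z(D,369,122,.064))
E
```

```text
bell [ 458. -138.] 9.4 [ 453. -143.] [438. -35.]
bell [441. -36.] 2.1 [455. -38.] [438. -35.]
bell [641.  46.] 1.2 [645.  42.] [640.  48.]
bell [ 440. -138.] 1.7 [ 453. -143.] [ 437. -135.]
chuck [ 551. -142.] 0.9 [ 552. -142.] [ 550. -147.]
chuck [541.  32.] 1.7 [545.  35.] [540.  30.]
chuck [325. -96.] 1.5 [325. -96.]
tin [536. -51.] 0.7 [536. -51.]
flange [ 645. -143.] 1.3 [ 646. -142.] [ 642. -147.]
bell [ 411. -374.] 6.0 [ 435.88717701 -363.4342673 ] [ 421.04136767 -341.43850873]
bell [ 570. -378.] 4.3 [ 601.21426443 -377.8810274 ] [ 565.79816295 -361.10315425]
crate [ 0.50596733 -0.32983368 -0.05926316] 0.25571896405128025 2
crate [ 0.53864099 -0.30182611  1.53677636] 0.9129643319427792 2
tray [ 0.46364115  0.30727577 -0.06009707] 0.08422103861517971 1
tray [0.46781095 0.30824876 3.03949521] 0.09417188014487976 1
pin top [0.46551563 0.0436243 ] [0.45707827 0.04463942] stand [0.47154599 0.03637231] [0.45021969 0.04614353]
sleeve [ 0.46065594 -0.32044924] [ 0.46190732 -0.32616936]
```

```bash
python3 -m handwheel '[[20,-42,20,0,0,3,-1],[40,-84,50,0,0,6,-1],[60,-120,80,0,0,9,-1],[80,-160,110,0,0,12,0],[100,-200,140,0,0,15.4,0],[120,-240,160,0,0,15.4,0],[140,-280,177,0,0,15.4,0],[154,-322,177,0,0,15.4,0]]' && python3 -m handwheel '[[20,-42,0,0,0,0,0],[40,-84,0,0,0,0,0],[60,-126,0,0,0,0,0],[80,-168,0,0,0,0,0],[100,-210,0,0,0,0,0],[120,-252,0,0,0,0,0],[140,-296,0,0,0,0,0],[160,-340,0,0,0,0,0]]' && python3 -m handwheel '[[0,0,0,0,0,0,0],[0,0,0,0,0,0,0]]'
python3 - <<'E'
from geo import *
p=shot("wrist"); cv2.imwrite("pics/w1.png",p["pixels"][:,:,::-1]); print(p["fx"],p["hand_eye"],p["T"])
for t in ["bell0","packed0","crate","sleeve","pin","stand","chuck0","block"]:
    for m in masks_of(t,p): print(t,round(m["score"],2),np.round(m["rect"]),np.round(at_z(p,m["rect"][0],m["rect"][1],.06)*1000))
E
```

```text
t: 3.4
tcp_pos: [0.3203, 0.2842, 0.4019]
tool_rot: [3.139, 0.006, -3.141]
force: [1.8, 0.6, -2.0]
opening: 0.0551
grip_force: 0.0
t: 4.2
tcp_pos: [0.4787, -0.0569, 0.3994]
tool_rot: [3.142, 0.001, 3.141]
force: [-0.1, 1.0, -0.5]
opening: 0.044
grip_force: 0.0
t: 4.4
tcp_pos: [0.4782, -0.0557, 0.3988]
tool_rot: [3.141, -0.001, 3.139]
force: [-0.2, -0.2, 0.1]
opening: 0.0434
grip_force: 0.0
309.70691628693146 [[-2.45632317e-04  9.66405121e-01  2.57023505e-01  7.02766992e-02]
 [ 9.99999900e-01  1.41155058e-04  4.24939042e-04 -7.60694026e-04]
 [ 3.74383098e-04  2.57023584e-01 -9.66405058e-01 -1.60089585e-01]
 [ 0.00000000e+00  0.00000000e+00  0.00000000e+00  1.00000000e+00]] [[ 2.80382416e-03 -9.66707916e-01 -2.55867045e-01  4.08144995e-01]
 [ 9.99995871e-01  2.87141987e-03  1.09385974e-04 -5.64677950e-02]
 [ 6.28957431e-04 -2.55866295e-01  9.66711975e-01  5.58927852e-01]
 [ 0.00000000e+00  0.00000000e+00  0.00000000e+00  1.00000000e+00]]
bell0 0.65 [330. 147.  35.  32.] [443. -38.]
bell0 0.53 [372. 244.  35.  20.] [612.  37.]
packed0 0.64 [147. 140.  34.  32.] [ 418. -362.]
packed0 0.6 [153. 224.  36.  34.] [ 575. -369.]
crate 0.77 [172. 180.  92. 127.] [ 494. -315.]
sleeve 0.91 [174. 181.  92. 128.] [ 495. -312.]
pin 0.55 [374. 204.  31.  31.] [539.  36.]
pin 0.51 [388. 160.  22.  20.] [464.  58.]
stand 0.89 [376. 155.  37.  40.] [456.  37.]
chuck0 0.83 [275. 207.  34.  28.] [ 543. -130.]
chuck0 0.83 [302.  81.  33.  30.] [336. -83.]
chuck0 0.75 [374. 202.  27.  35.] [535.  36.]
block 0.58 [425. 207.  41.  36.] [544. 129.]
block 0.54 [496. 158.  74. 129.] [453. 265.]
```

View pics/w1.png

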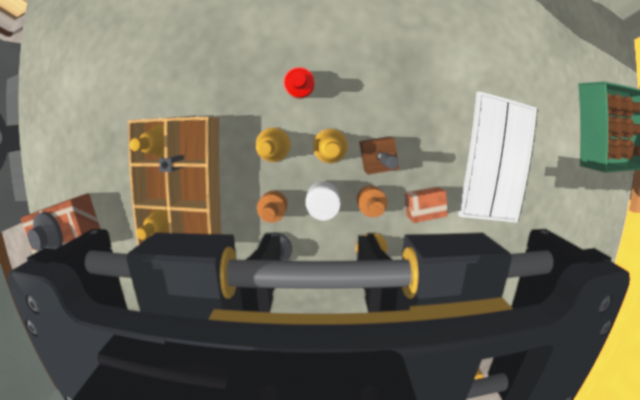

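The wrist picture shows the packed bells in the outer cells at (143,143) and (150,224), and the sleeve at (166,163). The loose bells are at (272,144), (330,146) and (370,243), the chucks at (271,206) and (371,201), and the tray and its line are at (500,158). Next I refine the fits.

```bash
python3 - <<'E'
from geo import *
P=[shot("scene"),shot("side"),shot("wrist")]
def hullmask(m):
    m=m.astype(np.uint8); n,l,s,_=cv2.connectedComponentsWithStats(m); 
    c=np.argwhere(l==1+s[1:,4].argmax())[:,::-1]; h=np.zeros_like(m); cv2.fillConvexPoly(h,cv2.convexHull(c.astype(np.int32)),1); return h.astype(bool)
for t,c,x0 in(("crate",[(183,280),(355,132),(172,180)],[.506,-.33,-.06]),("tray",[(400,178),(300,348),(498,158)],[.464,.307,-.06])):
    o=[]
    for p,cc in zip(P,c):
        for m in masks_of(t,p)+(masks_of("sleeve",p) if t=="crate" else []):
            if np.hypot(m["rect"][0]-cc[0],m["rect"][1]-cc[1])<12: o.append((p,hullmask(m["region"])));break
    for q in o: print(t,q[0]["name"],*sil_fit(t,[q],x0))
    print(t,*sil_fit(t,o,x0)); print([np.round(at_z(p,*cc,.02),3) for p,cc in zip(P,c)])
# tops in wrist: boss / sleeve / pin top
w=P[2]
big=w["pixels"][100:260,100:260]; cv2.imwrite("pics/w2a.png",cv2.resize(big,(560,560),interpolation=cv2.INTER_CUBIC)[:,:,::-1])
big=w["pixels"][60:260,380:560]; cv2.imwrite("pics/w2b.png",cv2.resize(w["pixels"][80:240,400:560],(560,560),interpolation=cv2.INTER_CUBIC)[:,:,::-1])
# project fitted model points for check
for nm,q in(("crate",[.506,-.33,-.06]),): print(proj(w,place(np.array([[-.04,0,.064],[-.1225,-.0825,.06],[-.1225,.0825,.06],[.1225,.0825,.06]]),q)))
E
```

```text
crate scene [ 0.50873846 -0.32973524 -0.05234403] 0.015249929398475026
crate side [ 0.50287114 -0.33030117 -0.04731471] 0.02824308531359565
crate wrist [ 0.5038654  -0.33192936 -0.06665632] 0.13279986379501152
crate [ 0.50377781 -0.33049014 -0.04957955] 0.21321517558241998
[array([ 0.524, -0.33 ]), array([ 0.499, -0.325]), array([ 0.502, -0.336])]
tray scene [ 0.46402257  0.30948801 -0.09556431] 0.019237147595356552
tray side [ 0.4581058   0.31185078 -0.101586  ] 0.009745425616547343
tray wrist [ 0.46020965  0.31290554 -0.10019035] 0.025757183536111783
tray [ 0.45987632  0.31207577 -0.10746466] 0.11049442696592493
[array([0.493, 0.286]), array([0.458, 0.314]), array([0.456, 0.296])]
[[163.5553209  164.40292539]
 [126.99553594 119.07654027]
 [207.44742221 116.49610389]
 [210.03466746 253.64493383]]
```

View pics/w2a.png

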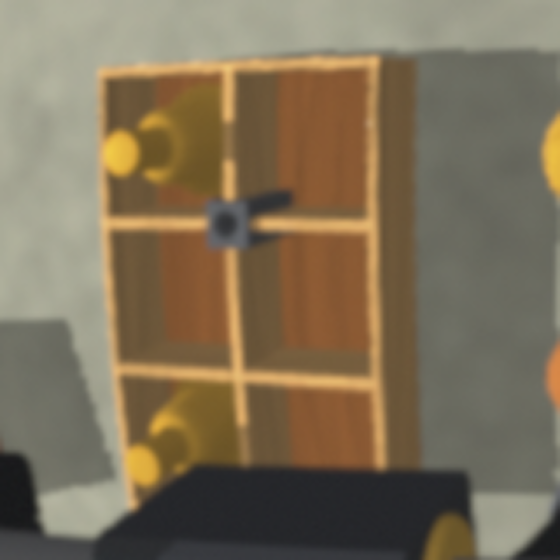

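View pics/w2b.png

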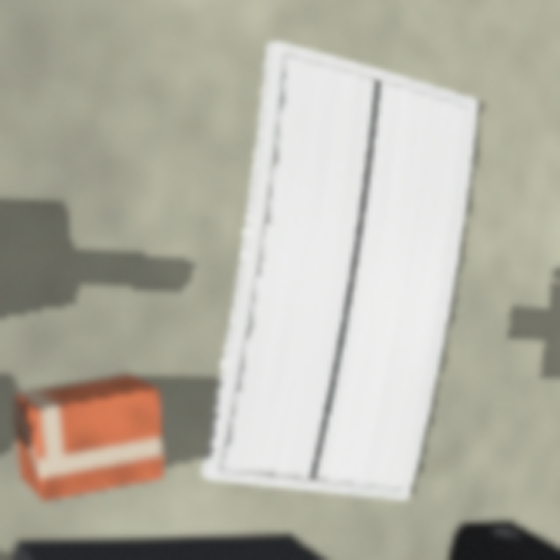

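```bash
cat > look.py <<'E'
import sys
from geo import *
# look.py shape thing x y : refine near the guess (mm) with the wrist camera
sh,t,x,y=sys.argv[1],sys.argv[2],float(sys.argv[3])/1000,float(sys.argv[4])/1000
p=shot("wrist"); st=readout.state(); c=proj(p,[x,y,.05])[0]
if len(sys.argv)>5: cv2.imwrite(sys.argv[5],p["pixels"][:,:,::-1])
print("tcp",np.round(st["tcp_pos"]*1000,1),"yaw",st["tool_rot"][2],"expect px",c.round())
for m in masks_of(t,p):
    b=m["rect"]
    if np.hypot(*(np.array(b[:2])-c))<60:
        q,e=bbox_fit(sh,[(p,b)],[x,y]); print(round(m["score"],2),np.round(b),"xy",np.round(q*1000,1),"res",round(e,2),"delta",np.round((q-st["tcp_pos"][:2])*1000,1))
E
python3 -m handwheel '[[-19,-41,-25,0,0,0,0],[-38,-82,-60,0,0,0,0],[-38,-82,-100,0,0,0,0],[-38,-82,-140,0,0,0,0],[-38,-82,-180,0,0,0,0],[-38,-82,-200,0,0,0,0],[-38,-82,-200,0,0,0,0]]' && python3 look.py bell bell0 440 -138 pics/w3.png
```

```text
t: 6.15
tcp_pos: [0.4383, -0.136, 0.1966]
tool_rot: [3.138, -0.006, 3.141]
force: [0.6, 0.3, 0.1]
opening: 0.0436
grip_force: 0.0
tcp [ 439.8 -136.7  198.3] yaw 3.14132699805058 expect px [317. 197.]
0.72 [316. 193.  57.  55.] xy [ 441.  -139.5] res 1.98 delta [ 1.2 -2.7]
```

View pics/w3.png

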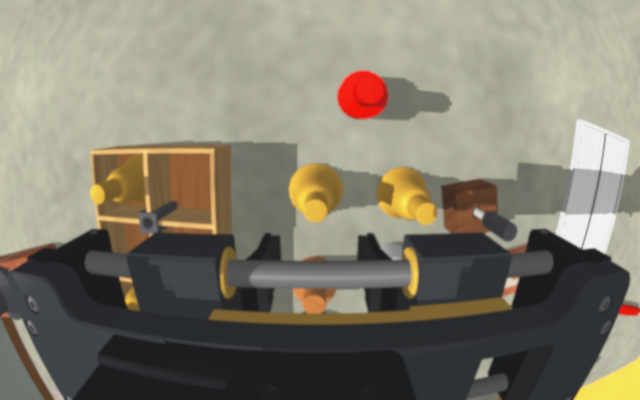

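The bell is at (316,193), with its boss at (316,210) between the fingers, as expected. I'll grasp it now.

```bash
python3 -m handwheel '[[1,-2,-40,0,0,0,0],[1,-2,-80,0,0,0,0],[1,-2,-110,0,0,0,0],[1,-2,-130,0,0,0,0],[1,-2,-130,0,0,0,0],[1,-2,-130,0,0,0,0]]' 30 && python3 -m handwheel '[[0,0,0,0,0,0,1],[0,0,0,0,0,0,1],[0,0,0,0,0,0,1],[0,0,0,0,0,0,1],[0,0,0,0,0,0,1],[0,0,0,0,0,0,1]]' 30 && python3 -m handwheel '[[0,0,15,0,0,0,1],[0,0,50,0,0,0,1],[0,0,90,0,0,0,1],[0,0,120,0,0,0,1],[0,0,120,0,0,0,1]]'
```

```text
t: 6.85
tcp_pos: [0.4427, -0.1398, 0.0704]
tool_rot: [-3.14, 0.002, -3.141]
force: [-1.1, 0.7, 0.8]
opening: 0.0432
grip_force: 0.0
t: 7.45
tcp_pos: [0.4418, -0.1389, 0.0699]
tool_rot: [-3.141, 0.001, 3.141]
force: [0.7, 2.2, 6.7]
opening: 0.0208
grip_force: 30.0
t: 7.95
tcp_pos: [0.4434, -0.1402, 0.1924]
tool_rot: [-3.137, 0.007, -3.141]
force: [0.9, -0.5, -3.4]
opening: 0.0206
grip_force: 30.0
```

```bash
cat > over.py <<'E'
import sys
from geo import *
p=shot(sys.argv[1]); im=cv2.resize(p["pixels"],None,fx=3,fy=3,interpolation=cv2.INTER_CUBIC)[:,:,::-1].copy()
q=[float(a) for a in sys.argv[4:7]]; u,v=map(int,sys.argv[3].split(","))
L=[]
for x in(-.12,-.04,.04,.12): L.append(([x,-.08,.06],[x,.08,.06]))
for y in(-.08,0,.08): L.append(([-.12,y,.06],[.12,y,.06]))
a=np.linspace(0,1,20)[:,None]
for s,e in L:
    P=proj(p,place(np.array(s)*(1-a)+np.array(e)*a,q)); cv2.polylines(im,[np.round(P*3+1).astype(np.int32)],False,(255,0,0),1)
P=proj(p,place(ring(.006,.064)+[-.04,0,0],q)); cv2.polylines(im,[np.round(P*3+1).astype(np.int32)],True,(0,255,0),1)
cv2.imwrite(sys.argv[2],im[max(0,v*3-300):v*3+300,max(0,u*3-400):u*3+400]); print(np.round(readout.state()["tcp_pos"]*1000,1))
E
python3 -m handwheel '[[-4,-40,0,0,0,0,1],[-8,-80,0,0,0,0,1],[-12,-115,0,0,0,0,1],[-15,-147,0,0,0,0,1],[-15,-147,0,0,0,0,1],[-15,-147,0,0,0,0,1]]' && python3 over.py wrist pics/w4.png 300,200 .504 -.3305 -.05
```

```text
t: 8.55
tcp_pos: [0.425, -0.2855, 0.1872]
tool_rot: [3.138, -0.003, 3.14]
force: [-0.3, -0.1, -3.6]
opening: 0.021
grip_force: 30.0
[ 425.  -284.5  187.4]
```

View pics/w4.png

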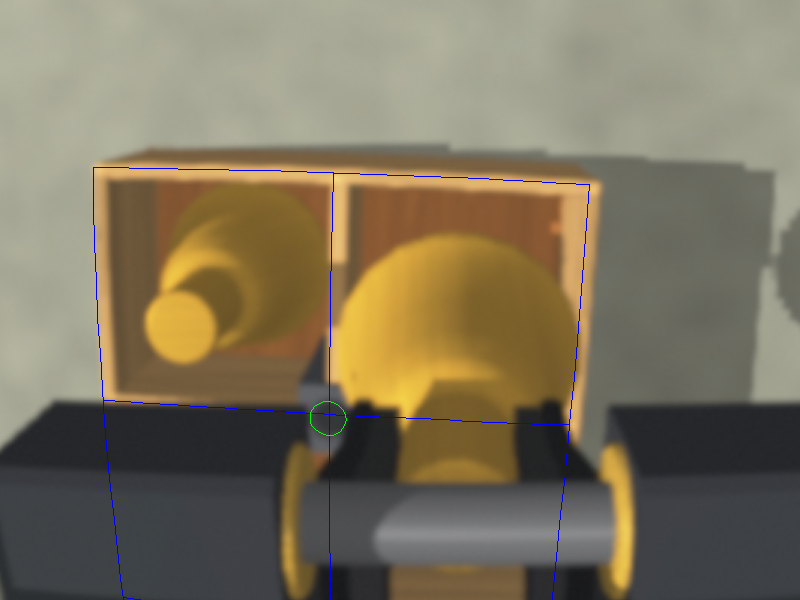

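The overlay fits to within about 2 mm; the real walls lie about +1.5 mm in both x and y. I'll shift by (+2, +1.5) and lower.

```bash
python3 -m handwheel '[[2,1.5,-20,0,0,0,1],[2,1.5,-45,0,0,0,1],[2,1.5,-65,0,0,0,1],[2,1.5,-80,0,0,0,1],[2,1.5,-95,0,0,0,1],[2,1.5,-103,0,0,0,1],[2,1.5,-103,0,0,0,1]]' && python3 -m handwheel '[[0,0,-2,0,0,0,1],[0,0,-4,0,0,0,1],[0,0,-6,0,0,0,1],[0,0,-7,0,0,0,1],[0,0,-7,0,0,0,1]]'
```

```text
t: 9.3
tcp_pos: [0.4275, -0.2826, 0.0849]
tool_rot: [3.139, -0.003, -3.14]
force: [0.1, 1.0, -3.1]
opening: 0.0205
grip_force: 30.0
t: 9.8
tcp_pos: [0.4283, -0.2846, 0.0793]
tool_rot: [-3.141, 0.0, 3.141]
force: [-0.8, -0.8, -3.4]
opening: 0.0209
grip_force: 30.0
```

```bash
python3 -m handwheel '[[0,0,-1,0,0,0,1],[0,0,-2,0,0,0,1],[0,0,-2,0,0,0,1],[0,0,-2,0,0,0,1]]' && python3 -m handwheel '[[0,0,-1,0,0,0,1],[0,0,-1,0,0,0,1],[0,0,-1,0,0,0,1]]'
```

```text
t: 10.2
tcp_pos: [0.4283, -0.2845, 0.0772]
tool_rot: [3.142, -0.0, 3.142]
force: [0.3, -1.0, -4.0]
opening: 0.0215
grip_force: 30.0
t: 10.5
tcp_pos: [0.4283, -0.2845, 0.0761]
tool_rot: [3.141, -0.0, 3.142]
force: [0.4, 0.1, -3.3]
opening: 0.0211
grip_force: 30.0
```

```bash
python3 -m handwheel '[[0,0,-1,0,0,0,1],[0,0,-1,0,0,0,1]]' && python3 -m handwheel '[[0,0,-1,0,0,0,1],[0,0,-1,0,0,0,1]]'
```

```text
t: 10.7
tcp_pos: [0.4284, -0.2844, 0.076]
tool_rot: [-3.141, 0.0, -3.142]
force: [-0.7, 1.8, 3.9]
opening: 0.0213
grip_force: 30.0
t: 10.9
tcp_pos: [0.4285, -0.2843, 0.0759]
tool_rot: [-3.141, 0.001, -3.141]
force: [-1.5, 3.7, 12.4]
opening: 0.0207
grip_force: 30.0
```

```bash
python3 -m handwheel '[[0,0,1,0,0,0,0.3],[0,0,1,0,0,0,0],[0,0,1,0,0,0,0],[0,0,1,0,0,0,0],[0,0,20,0,0,0,0],[0,0,60,0,0,0,0],[0,0,100,0,0,0,0],[0,0,123,0,0,0,0]]' && python3 -m handwheel '[[2,40,0,0,0,0,0],[4,85,0,0,0,0,0],[6,130,0,0,0,0,0],[8,175,0,0,0,0,0],[10,220,0,0,0,0,0],[12,248,0,0,0,0,0],[12,248,0,0,0,0,0],[12,248,0,0,0,0,0]]' && python3 look.py bell bell0 441 -36 pics/w5.png
```

```text
t: 11.7
tcp_pos: [0.4292, -0.2854, 0.1998]
tool_rot: [-3.139, 0.003, 3.142]
force: [0.7, 0.1, -0.1]
opening: 0.0436
grip_force: 0.0
t: 12.5
tcp_pos: [0.4405, -0.0363, 0.1971]
tool_rot: [-3.141, 0.0, -3.14]
force: [-0.5, -0.1, 0.8]
opening: 0.0436
grip_force: 0.0
tcp [440.7 -37.  197.2] yaw -3.1411749451395514 expect px [320. 195.]
0.57 [321. 194.  56.  60.] xy [446.8 -35. ] res 0.56 delta [6.1 2. ]
```

View pics/w5.png

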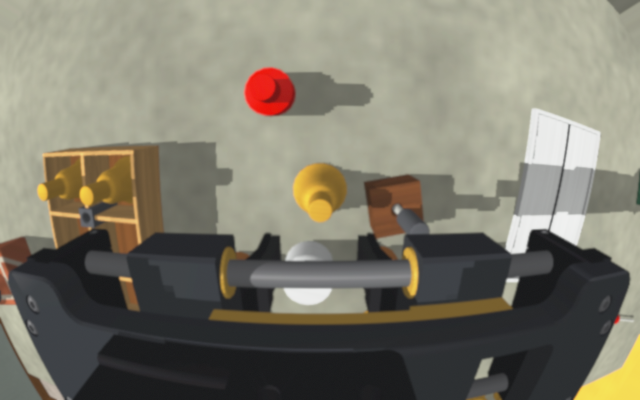

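Bell A now stands in its cell, seen at (105,185). The second bell's boss is at (320,209), between the fingers.

```bash
python3 -m handwheel '[[2,1.5,-40,0,0,0,0],[2,1.5,-80,0,0,0,0],[2,1.5,-110,0,0,0,0],[2,1.5,-127,0,0,0,0],[2,1.5,-127,0,0,0,0],[2,1.5,-127,0,0,0,0]]' 30 && python3 -m handwheel '[[0,0,0,0,0,0,1],[0,0,0,0,0,0,1],[0,0,0,0,0,0,1],[0,0,0,0,0,0,1],[0,0,0,0,0,0,1],[0,0,0,0,0,0,1]]' 30 && python3 -m handwheel '[[0,0,15,0,0,0,1],[0,0,50,0,0,0,1],[0,0,90,0,0,0,1],[0,0,117,0,0,0,1],[10,-40,117,0,0,0,1],[20,-80,117,0,0,0,1],[30,-115,117,0,0,0,1],[40,-150,117,0,0,0,1]]' && python3 -m handwheel '[[10,-40,0,0,0,0,1],[20,-80,0,0,0,0,1],[25.5,-103,0,0,0,0,1],[25.5,-103,0,0,0,0,1],[25.5,-103,0,0,0,0,1]]' && python3 over.py wrist pics/w6.png 300,200 .5055 -.329 -.05
```

```text
t: 13.2
tcp_pos: [0.4426, -0.0361, 0.0701]
tool_rot: [-3.142, -0.0, 3.14]
force: [0.7, -0.6, -0.3]
opening: 0.0435
grip_force: 0.0
t: 13.8
tcp_pos: [0.4428, -0.0351, 0.0709]
tool_rot: [-3.141, 0.001, -3.141]
force: [-0.6, -0.2, 6.5]
opening: 0.021
grip_force: 30.0
t: 14.6
tcp_pos: [0.4817, -0.1857, 0.1866]
tool_rot: [3.14, -0.002, -3.142]
force: [0.7, 0.4, -3.9]
opening: 0.0209
grip_force: 30.0
t: 15.1
tcp_pos: [0.5066, -0.2873, 0.1858]
tool_rot: [3.139, -0.003, 3.14]
force: [-0.8, 0.7, -3.7]
opening: 0.0211
grip_force: 30.0
[ 506.5 -286.4  186. ]
```

View pics/w6.png

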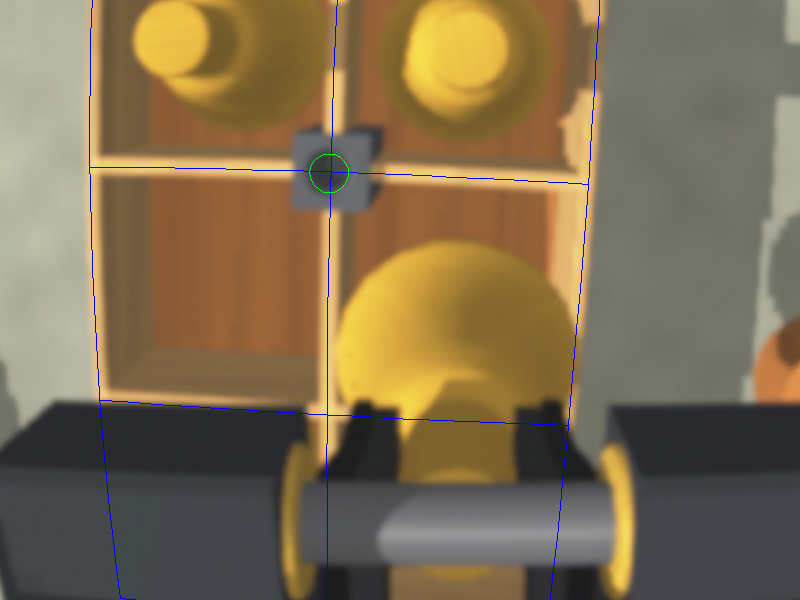

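The bell hangs centred over the middle cell, with the sleeve at (332,172) matching the overlay to about 1 mm. I'll lower it.

```bash
python3 -m handwheel '[[0,0,-20,0,0,0,1],[0,0,-45,0,0,0,1],[0,0,-65,0,0,0,1],[0,0,-80,0,0,0,1],[0,0,-95,0,0,0,1],[0,0,-105,0,0,0,1],[0,0,-107,0,0,0,1],[0,0,-107,0,0,0,1]]' && python3 -m handwheel '[[0,0,-1,0,0,0,1],[0,0,-2,0,0,0,1],[0,0,-2,0,0,0,1]]'  && python3 -m handwheel '[[0,0,-1,0,0,0,1],[0,0,-1,0,0,0,1]]' && python3 -m handwheel '[[0,0,-1,0,0,0,1],[0,0,-1,0,0,0,1]]'
```

```text
t: 15.95
tcp_pos: [0.5077, -0.2873, 0.0801]
tool_rot: [3.141, -0.001, -3.141]
force: [0.4, -0.3, -3.3]
opening: 0.0208
grip_force: 30.0
t: 16.25
tcp_pos: [0.508, -0.2882, 0.0787]
tool_rot: [-3.141, 0.001, 3.142]
force: [-0.2, -0.3, -3.6]
opening: 0.021
grip_force: 30.0
t: 16.45
tcp_pos: [0.5078, -0.2881, 0.0773]
tool_rot: [-3.141, 0.0, 3.141]
force: [0.6, -0.3, -3.8]
opening: 0.0209
grip_force: 30.0
t: 16.65
tcp_pos: [0.5078, -0.2881, 0.077]
tool_rot: [-3.141, 0.0, -3.142]
force: [-2.2, 1.4, 2.9]
opening: 0.0211
grip_force: 30.0
```

```bash
python3 -m handwheel '[[0,0,0,0,0,0,0.3],[0,0,0,0,0,0,0],[0,0,0,0,0,0,0],[0,0,0,0,0,0,0],[0,0,20,0,0,0,0],[0,0,60,0,0,0,0],[0,0,100,0,0,0,0],[0,0,121,0,0,0,0]]' && python3 -m handwheel '[[17,42,0,0,0,0,0],[34,84,0,0,0,0,0],[51,126,0,0,0,0,0],[68,168,0,0,0,0,0],[85,210,0,0,0,0,0],[102,252,0,0,0,0,0],[117,294,0,0,0,0,0],[133,334,0,0,0,0,0]]' && python3 -m handwheel '[[0,0,0,0,0,0,0],[0,0,0,0,0,0,0]]' && python3 look.py bell bell0 641 46 pics/w7.png
```

```text
t: 17.45
tcp_pos: [0.5092, -0.2891, 0.2005]
tool_rot: [-3.138, 0.004, -3.141]
force: [0.2, -0.3, -0.6]
opening: 0.0435
grip_force: 0.0
t: 18.25
tcp_pos: [0.6411, 0.0481, 0.197]
tool_rot: [3.142, -0.0, -3.141]
force: [0.5, -0.9, -0.2]
opening: 0.0435
grip_force: 0.0
t: 18.45
tcp_pos: [0.6407, 0.0471, 0.1968]
tool_rot: [-3.141, -0.001, -3.139]
force: [-0.4, -0.6, -0.3]
opening: 0.0434
grip_force: 0.0
tcp [640.4  45.9 196.8] yaw -3.14080045237813 expect px [319. 195.]
0.69 [321. 190.  52.  59.] xy [643.1  48.4] res 0.78 delta [2.6 2.5]
```

View pics/w7.png

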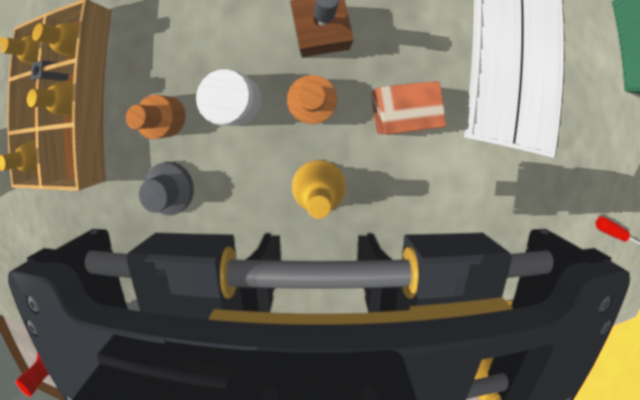

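Two bells now stand in the near cells, and the third bell's boss is at (318,206), centred between the fingers.

```bash
python3 -m handwheel '[[2,1,-40,0,0,0,0],[2,1,-80,0,0,0,0],[2,1,-110,0,0,0,0],[2,1,-127,0,0,0,0],[2,1,-127,0,0,0,0],[2,1,-127,0,0,0,0]]' 30 && python3 -m handwheel '[[0,0,0,0,0,0,1],[0,0,0,0,0,0,1],[0,0,0,0,0,0,1],[0,0,0,0,0,0,1],[0,0,0,0,0,0,1],[0,0,0,0,0,0,1]]' 30 && python3 -m handwheel '[[0,0,15,0,0,0,1],[0,0,50,0,0,0,1],[0,0,90,0,0,0,1],[0,0,117,0,0,0,1],[-7,-40,117,0,0,0,1],[-14,-80,117,0,0,0,1],[-21,-120,117,0,0,0,1],[-28,-160,117,0,0,0,1]]' && python3 -m handwheel '[[-7,-40,0,0,0,0,1],[-14,-80,0,0,0,0,1],[-21,-120,0,0,0,0,1],[-27,-160,0,0,0,0,1],[-27,-179,0,0,0,0,1],[-27,-179,0,0,0,0,1],[-27,-179,0,0,0,0,1]]' && python3 over.py wrist pics/w8.png 300,200 .5045 -.328 -.05
```

```text
t: 19.15
tcp_pos: [0.6429, 0.0456, 0.0704]
tool_rot: [-3.141, -0.0, 3.14]
force: [0.5, -0.2, 0.3]
opening: 0.0438
grip_force: 0.0
t: 19.75
tcp_pos: [0.6433, 0.0472, 0.0711]
tool_rot: [-3.142, 0.001, -3.141]
force: [-1.0, 1.1, 5.9]
opening: 0.0208
grip_force: 30.0
t: 20.55
tcp_pos: [0.6136, -0.114, 0.1871]
tool_rot: [3.141, -0.002, -3.141]
force: [1.0, -0.2, -3.6]
opening: 0.0209
grip_force: 30.0
t: 21.25
tcp_pos: [0.5873, -0.291, 0.1867]
tool_rot: [3.139, -0.001, 3.141]
force: [0.6, 0.6, -3.2]
opening: 0.0212
grip_force: 30.0
[ 587.4 -290.2  186.7]
```

View pics/w8.png

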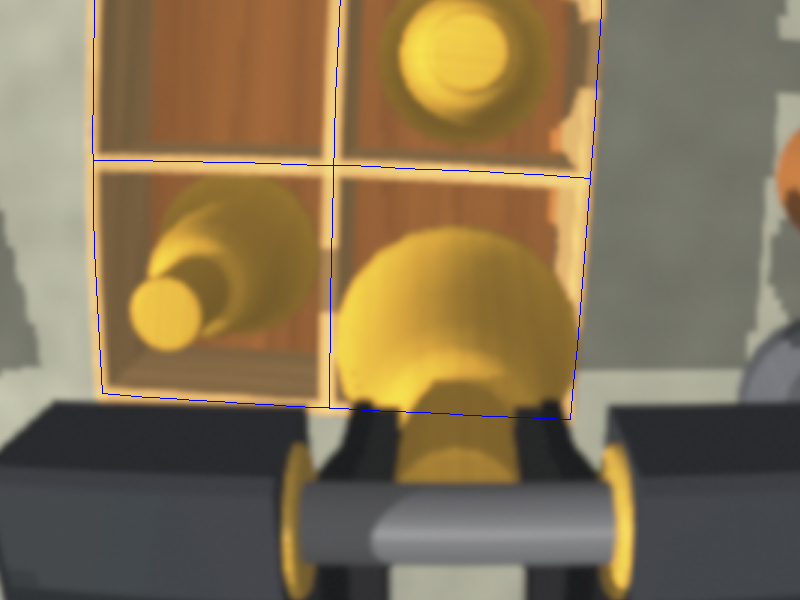

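Alignment is good; a (-0.5, -1.5) mm correction and then lower.

```bash
python3 -m handwheel '[[0,-1.5,-20,0,0,0,1],[0,-1.5,-45,0,0,0,1],[0,-1.5,-65,0,0,0,1],[0,-1.5,-80,0,0,0,1],[0,-1.5,-95,0,0,0,1],[0,-1.5,-105,0,0,0,1],[0,-1.5,-108,0,0,0,1],[0,-1.5,-108,0,0,0,1]]' && python3 -m handwheel '[[0,0,-1,0,0,0,1],[0,0,-2,0,0,0,1],[0,0,-2,0,0,0,1]]'  && python3 -m handwheel '[[0,0,-1,0,0,0,1],[0,0,-1,0,0,0,1]]'
```

```text
t: 22.1
tcp_pos: [0.5879, -0.2934, 0.079]
tool_rot: [3.141, -0.0, -3.141]
force: [0.1, -1.0, -2.8]
opening: 0.0213
grip_force: 30.0
t: 22.4
tcp_pos: [0.588, -0.2938, 0.0777]
tool_rot: [-3.141, 0.001, 3.141]
force: [-0.0, -0.3, -3.6]
opening: 0.0208
grip_force: 30.0
t: 22.6
tcp_pos: [0.5881, -0.2938, 0.0771]
tool_rot: [-3.141, 0.001, 3.142]
force: [-1.0, 0.4, 1.7]
opening: 0.021
grip_force: 30.0
```

```bash
python3 -m handwheel '[[0,0,0,0,0,0,0.3],[0,0,0,0,0,0,0],[0,0,0,0,0,0,0],[0,0,0,0,0,0,0],[0,0,20,0,0,0,0],[0,0,60,0,0,0,0],[0,0,100,0,0,0,0],[0,0,105,0,0,0,0]]' && python3 -m handwheel '[[-10,42,0,0,0,0,0],[-20,84,0,0,0,0,0],[-30,120,0,0,0,0,0],[-37,152,0,0,0,0,0],[-37,152,0,0,0,0,0],[-37,152,0,0,0,0,0]]' && python3 look.py chuck chuck0 551 -142 pics/w9.png; python3 - <<'E'
from geo import *
p=shot("scene")
for c in masks_of("chuck0",p)+masks_of("bell0",p): print(np.round(c["rect"]),round(c["score"],2))
E
```

```text
t: 23.4
tcp_pos: [0.591, -0.2956, 0.1871]
tool_rot: [-3.135, 0.009, -3.141]
force: [1.1, 0.1, 0.4]
opening: 0.0436
grip_force: 0.0
t: 24.0
tcp_pos: [0.5508, -0.1409, 0.181]
tool_rot: [-3.141, -0.0, -3.14]
force: [-0.4, -0.7, -0.5]
opening: 0.044
grip_force: 0.0
tcp [ 551.3 -141.9  181.1] yaw -3.1411067792705856 expect px [319. 198.]
0.81 [321. 193.  53.  52.] xy [ 551.3 -139.6] res 1.09 delta [-0.   2.3]
[339. 216.  21.  37.] 0.86
[275. 246.  25.  41.] 0.78
[247. 192.  20.  36.] 0.67
[199. 254.  20.  36.] 0.87
[183. 228.  21.  29.] 0.86
[213. 280.  28.  39.] 0.69
```

View pics/w9.png

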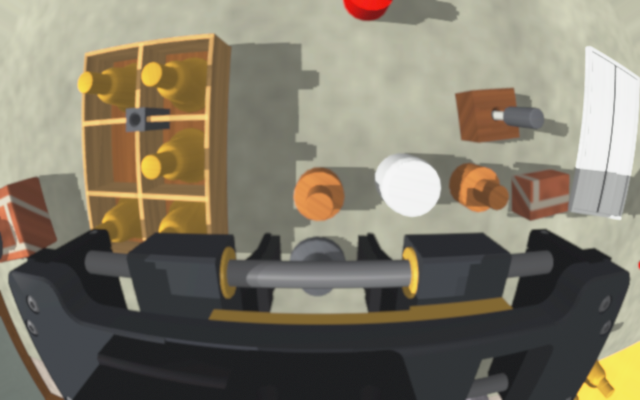

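All three loose bells are in the near cells. The chuck's spigot is at (321,202), centred between the fingers, so I grasp it and carry it to the tray.

```bash
python3 -m handwheel '[[1,1,-40,0,0,0,0],[1,1,-80,0,0,0,0],[1,1,-115,0,0,0,0],[1,1,-134,0,0,0,0],[1,1,-134,0,0,0,0],[1,1,-134,0,0,0,0]]' 20 && python3 -m handwheel '[[0,0,0,0,0,0,1],[0,0,0,0,0,0,1],[0,0,0,0,0,0,1],[0,0,0,0,0,0,1],[0,0,0,0,0,0,1],[0,0,0,0,0,0,1]]' 20 && python3 -m handwheel '[[0,0,15,0,0,0,1],[0,0,50,0,0,0,1],[0,0,90,0,0,0,1],[0,0,130,0,0,0,1],[-4,42,140,0,0,0,1],[-8,84,140,0,0,0,1],[-12,126,140,0,0,0,1],[-16,168,140,0,0,0,1]]' && python3 -m handwheel '[[-4,42,0,0,0,0,1],[-8,84,0,0,0,0,1],[-12,126,0,0,0,0,1],[-16,168,0,0,0,0,1],[-20,210,0,0,0,0,1],[-24,252,0,0,0,0,1],[-26,280,0,0,0,0,1],[-26,280,0,0,0,0,1]]' && python3 - <<'E'
from geo import *
p=shot("wrist"); print(np.round(readout.state()["tcp_pos"]*1000,1))
im=cv2.resize(p["pixels"],None,fx=2,fy=2,interpolation=cv2.INTER_CUBIC)[:,:,::-1].copy()
q=[.460,.312,-.1]; a=np.linspace(-1,1,30)[:,None]
for y,z in((-.075,.01),(0,.005),(.075,.01)): cv2.polylines(im,[np.round(2*proj(p,place(a*[.125,0,0]+[0,y,z],q))+.5).astype(np.int32)],False,(255,0,0),1)
for x in(-.05,.05): cv2.circle(im,tuple(np.round(2*proj(p,place(np.array([[x,0,.005]]),q))[0]).astype(int)),4,(0,0,255),-1)
cv2.imwrite("pics/w10.png",im[0:560,240:1040])
E
```

```text
t: 24.85
tcp_pos: [0.5521, -0.1412, 0.0471]
tool_rot: [-3.142, 0.0, 3.141]
force: [0.1, -0.7, 0.1]
opening: 0.0436
grip_force: 0.0
t: 25.45
tcp_pos: [0.5525, -0.1406, 0.0483]
tool_rot: [-3.141, 0.002, -3.141]
force: [0.2, 0.0, 6.7]
opening: 0.0255
grip_force: 20.0
t: 26.25
tcp_pos: [0.535, 0.0289, 0.1872]
tool_rot: [3.142, -0.0, 3.141]
force: [0.4, -0.2, -1.4]
opening: 0.0258
grip_force: 20.0
t: 27.05
tcp_pos: [0.5087, 0.3111, 0.1868]
tool_rot: [3.14, 0.0, -3.137]
force: [-0.3, -0.7, -1.0]
opening: 0.0259
grip_force: 20.0
[508.8 309.  186.7]
```

View pics/w10.png

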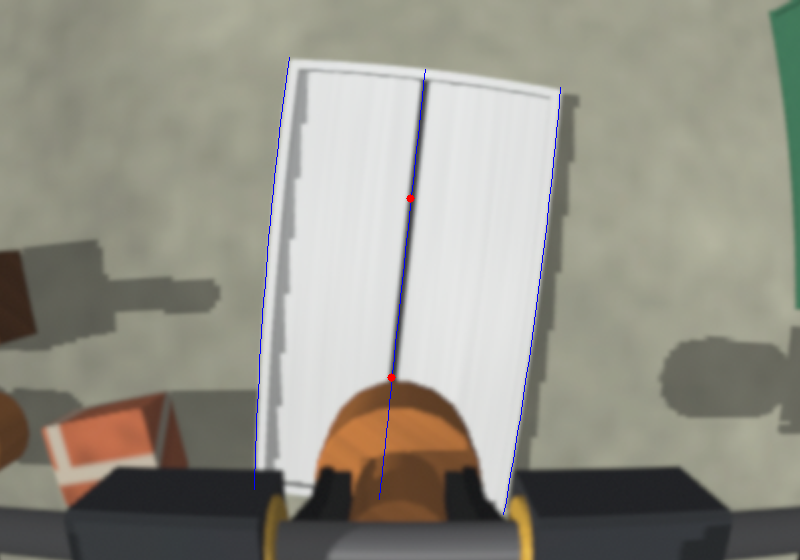

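The tray overlay matches the real line to about 1 px. I'll lower partway and settle there.

```bash
python3 -m handwheel '[[0,0,-30,0,0,0,1],[0,0,-60,0,0,0,1],[0,0,-90,0,0,0,1],[0,0,-110,0,0,0,1],[0,0,-120,0,0,0,1],[0,0,-120,0,0,0,1],[0,0,-120,0,0,0,1]]'; python3 -m handwheel '[[0,0,-1,0,0,0,1]]'
```

```text
t: 27.8
tcp_pos: [0.5105, 0.3071, 0.0678]
tool_rot: [3.141, 0.001, 3.141]
force: [-0.0, -0.0, -1.2]
opening: 0.0258
grip_force: 20.0
t: 27.9
tcp_pos: [0.511, 0.3076, 0.0676]
tool_rot: [3.141, 0.003, 3.141]
force: [1.1, 0.6, -0.9]
opening: 0.0256
grip_force: 20.0
```

```bash
python3 -m handwheel '[[0,0,-6,0,0,0,1],[0,0,-11,0,0,0,1],[0,0,-13,0,0,0,1],[0,0,-13,0,0,0,1]]'; python3 -m handwheel '[[0,0,-1,0,0,0,1],[0,0,-1,0,0,0,1]]';  python3 -m handwheel '[[0,0,-1,0,0,0,1],[0,0,-1,0,0,0,1]]'
```

```text
t: 28.3
tcp_pos: [0.5096, 0.3075, 0.0534]
tool_rot: [-3.141, -0.0, -3.141]
force: [-0.5, 0.3, 1.3]
opening: 0.0258
grip_force: 20.0
t: 28.5
tcp_pos: [0.5095, 0.3076, 0.0533]
tool_rot: [-3.141, -0.0, -3.141]
force: [-2.6, -0.1, 8.1]
opening: 0.0251
grip_force: 20.0
t: 28.7
tcp_pos: [0.5095, 0.3076, 0.0533]
tool_rot: [-3.142, 0.0, -3.141]
force: [-3.9, -1.5, 13.5]
opening: 0.0257
grip_force: 20.1
```

```bash
python3 -m handwheel '[[0,0,2,0,0,0,0.3],[0,0,2,0,0,0,0],[0,0,2,0,0,0,0],[0,0,2,0,0,0,0],[0,0,20,0,0,0,0],[0,0,60,0,0,0,0],[0,0,100,0,0,0,0],[0,0,131,0,0,0,0]]' && python3 -m handwheel '[[5,-42,0,0,0,0,0],[10,-84,0,0,0,0,0],[15,-126,0,0,0,0,0],[20,-168,0,0,0,0,0],[25,-210,0,0,0,0,0],[30,-252,0,0,0,0,0],[32,-276,0,0,0,0,0],[32,-276,0,0,0,0,0]]' && python3 -m handwheel '[[0,0,0,0,0,0,0],[0,0,0,0,0,0,0]]' && python3 look.py chuck chuck0 541 32; python3 look.py chuck chuck0 541 32
python3 - <<'E'
from geo import *
p=shot("wrist"); h=cv2.cvtColor(p["pixels"],cv2.COLOR_RGB2HSV); b=p["pixels"].astype(int)
# brightest orange = spigot top, near the expected pixel
c=proj(p,[.541,.032,.076])[0]; print("top expected",c)
m=((h[...,0]>5)&(h[...,0]<16)&(h[...,1]>140)).astype(np.uint8); yy,xx=np.mgrid[:400,:640]
m&=(np.hypot(xx-c[0],yy-c[1])<45)
n,l,s,ce=cv2.connectedComponentsWithStats(m)
for i in range(1,n):
    if s[i,4]>100: print(s[i],ce[i])
E
```

```text
t: 29.5
tcp_pos: [0.5103, 0.3077, 0.1839]
tool_rot: [3.141, 0.001, 3.142]
force: [-0.3, -0.3, -0.1]
opening: 0.0432
grip_force: 0.0
t: 30.3
tcp_pos: [0.5426, 0.0283, 0.1819]
tool_rot: [-3.141, 0.0, 3.137]
force: [1.0, 1.0, 0.1]
opening: 0.0434
grip_force: 0.0
t: 30.5
tcp_pos: [0.5414, 0.0326, 0.1819]
tool_rot: [3.141, -0.001, -3.141]
force: [-0.5, 0.3, 0.3]
opening: 0.0436
grip_force: 0.0
tcp [541.4  32.8 182. ] yaw -3.1400786591688656 expect px [319. 197.]
0.7 [327. 195.  53.  53.] xy [544.7  40.3] res 1.09 delta [3.3 7.4]
tcp [541.5  32.8 182.1] yaw -3.139655605924415 expect px [319. 197.]
0.82 [326. 195.  49.  52.] xy [544.8  40. ] res 1.32 delta [3.3 7.2]
top expected [318.86829078 203.89363933]
[ 301  168   49   52 1948] [325.08932238 193.76386037]
```

```bash
python3 -m handwheel '[[2,6,-40,0,0,0,0],[2,6,-80,0,0,0,0],[2,6,-115,0,0,0,0],[2,6,-134,0,0,0,0],[2,6,-134,0,0,0,0],[2,6,-134,0,0,0,0]]' 20 && python3 -m handwheel '[[0,0,0,0,0,0,1],[0,0,0,0,0,0,1],[0,0,0,0,0,0,1],[0,0,0,0,0,0,1],[0,0,0,0,0,0,1],[0,0,0,0,0,0,1]]' 20 && python3 -m handwheel '[[0,0,15,0,0,0,1],[0,0,50,0,0,0,1],[0,0,90,0,0,0,1],[0,0,130,0,0,0,1],[-18,36,140,0,0,0,1],[-36,72,140,0,0,0,1],[-54,108,140,0,0,0,1],[-72,144,140,0,0,0,1]]' && python3 -m handwheel '[[-18,36,0,0,0,0,1],[-36,72,0,0,0,0,1],[-54,108,0,0,0,0,1],[-61.5,134,0,0,0,0,1],[-61.5,134,0,0,0,0,1],[-61.5,134,-30,0,0,0,1],[-61.5,134,-60,0,0,0,1],[-61.5,134,-60,0,0,0,1]]' && python3 -m handwheel '[[0,0,0,0,0,0,1]]'
```

```text
t: 31.35
tcp_pos: [0.5441, 0.0378, 0.0483]
tool_rot: [3.142, -0.0, -3.141]
force: [1.0, -0.0, -0.1]
opening: 0.0434
grip_force: 0.0
t: 31.95
tcp_pos: [0.5446, 0.0376, 0.0491]
tool_rot: [3.142, 0.002, 3.141]
force: [-0.1, 1.7, 6.2]
opening: 0.026
grip_force: 19.8
t: 32.75
tcp_pos: [0.4706, 0.1823, 0.1881]
tool_rot: [-3.141, -0.001, 3.141]
force: [0.3, 0.0, -2.1]
opening: 0.0257
grip_force: 19.8
t: 33.55
tcp_pos: [0.4075, 0.3133, 0.1249]
tool_rot: [-3.137, -0.008, 3.141]
force: [-0.4, -0.9, -1.3]
opening: 0.0259
grip_force: 19.8
t: 33.65
tcp_pos: [0.4102, 0.3147, 0.1279]
tool_rot: [-3.141, -0.002, 3.141]
force: [0.4, 0.8, -1.4]
opening: 0.0261
grip_force: 19.8
```

```bash
python3 -m handwheel '[[0,1,-30,0,0,0,1],[0,1,-50,0,0,0,1],[0,1,-62,0,0,0,1],[0,1,-68,0,0,0,1],[0,1,-71,0,0,0,1],[0,1,-71,0,0,0,1]]'; python3 -m handwheel '[[0,0,-1,0,0,0,1],[0,0,-1,0,0,0,1]]';  python3 -m handwheel '[[0,0,-1,0,0,0,1],[0,0,-1,0,0,0,1]]'
```

```text
t: 34.25
tcp_pos: [0.4109, 0.3167, 0.0577]
tool_rot: [3.141, 0.001, 3.141]
force: [0.1, -0.5, -0.8]
opening: 0.0258
grip_force: 19.8
t: 34.45
tcp_pos: [0.4107, 0.3167, 0.0567]
tool_rot: [3.141, 0.001, -3.142]
force: [-0.1, -0.2, -1.5]
opening: 0.0257
grip_force: 19.8
t: 34.65
tcp_pos: [0.4104, 0.3166, 0.0554]
tool_rot: [3.141, 0.0, -3.142]
force: [-1.6, 0.6, -1.2]
opening: 0.0259
grip_force: 19.8
```

```bash
python3 -m handwheel '[[0,0.5,-1,0,0,0,1],[0,0.5,-1,0,0,0,1]]';  python3 -m handwheel '[[0,0,-1,0,0,0,1],[0,0,-1,0,0,0,1]]'
```

```text
t: 34.85
tcp_pos: [0.4104, 0.3171, 0.0542]
tool_rot: [3.142, 0.0, -3.142]
force: [0.3, -0.2, -0.9]
opening: 0.0261
grip_force: 19.8
t: 35.05
tcp_pos: [0.4107, 0.3175, 0.0539]
tool_rot: [3.141, 0.001, 3.141]
force: [-0.5, 0.1, 4.6]
opening: 0.0253
grip_force: 19.9
```

```bash
python3 -m handwheel '[[0,0,1,0,0,0,0.3],[0,0,1,0,0,0,0],[0,0,1,0,0,0,0],[0,0,1,0,0,0,0],[0,0,20,0,0,0,0],[0,0,60,0,0,0,0],[0,0,100,0,0,0,0],[0,0,136,0,0,0,0]]' && python3 -m handwheel '[[8,-42,0,0,0,0,0],[16,-84,0,0,0,0,0],[24,-126,0,0,0,0,0],[32,-168,0,0,0,0,0],[40,-210,0,0,0,0,0],[47,-252,0,0,0,0,0],[47,-275,0,0,0,0,0],[47,-275,0,0,0,0,0]]' && python3 -m handwheel '[[0,0,0,0,0,0,0],[0,0,0,0,0,0,0]]' && python3 - <<'E'
from geo import *
p=shot("wrist"); print(np.round(readout.state()["tcp_pos"]*1000,1)); cv2.imwrite("pics/w11.png",p["pixels"][:,:,::-1])
SH["pin"]=np.r_[ring(.01,.065),ring(.01,.110)]
print("expect",proj(p,[[.458,.042,.11],[.458,.042,.02]]))
for t in("pin","stand"):
    for m in masks_of(t,p): print(t,round(m["score"],2),np.round(m["rect"]),bbox_fit("pin",[(p,m["rect"])],[.458,.042]), at_z(p,*m["rect"][:2],.02))
g=cv2.cvtColor(p["pixels"],cv2.COLOR_RGB2GRAY)
S=shot("scene");D=shot("side")
o=[]
for q,c in((S,(322,182)),(D,(339,223))):
    for m in masks_of("pin",q):
        if np.hypot(m["rect"][0]-c[0],m["rect"][1]-c[1])<10: print(q["name"],m["rect"])
E
```

```text
t: 35.85
tcp_pos: [0.4102, 0.3169, 0.1906]
tool_rot: [-3.142, -0.0, 3.141]
force: [0.3, -0.1, 0.6]
opening: 0.0434
grip_force: 0.0
t: 36.65
tcp_pos: [0.4577, 0.0393, 0.1891]
tool_rot: [-3.141, 0.0, 3.137]
force: [0.2, 0.1, -0.5]
opening: 0.0436
grip_force: 0.0
t: 36.85
tcp_pos: [0.4569, 0.0429, 0.1891]
tool_rot: [3.141, -0.001, -3.141]
force: [0.0, 0.6, 0.3]
opening: 0.0433
grip_force: 0.0
[456.9  43.1 189.1]
expect [[318.54367135 214.53674086]
 [318.56668243 190.87183947]]
pin 0.63 [331. 209.  31.  38.] (array([0.45838681, 0.05354319]), np.float64(2.0211189517647465)) [0.47822201 0.05595547]
pin 0.48 [520. 170. 109. 157.] (array([0.47641171, 0.20891979]), np.float64(48.68381826778645)) [0.42866349 0.29291224]
pin 0.25 [323. 196.  60.  68.] (array([0.45911107, 0.04336697]), np.float64(17.02905270920645)) [0.46338796 0.04716835]
stand 0.66 [331. 210.  28.  40.] (array([0.46002547, 0.0527278 ]), np.float64(1.8193607594338852)) [0.4798281  0.05619497]
stand 0.56 [323. 194.  64.  71.] (array([0.45910999, 0.04302438]), np.float64(18.753970962083848)) [0.4619326  0.04694431]
stand 0.42 [ 68. 220. 120. 161.] (array([ 0.47730154, -0.18182656]), np.float64(52.96441519581184)) [ 0.49700487 -0.32098905]
side [337.4, 224.1, 7.6, 17.8]
```

View pics/w11.png

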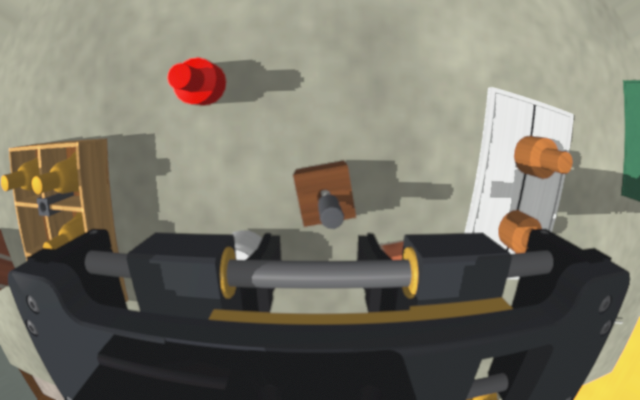

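Only the image supply is exhausted now. This view shows both chucks on the tray line at (540,157) and (517,231), the pin's top at (332,216), and the stand centred at about (325,193). I'll work out the pin's position and lean from these.

```bash
python3 - <<'E'
from geo import *
p=shot("wrist"); print(np.round(readout.state()["tcp_pos"]*1000,1))
im=p["pixels"]; h=cv2.cvtColor(im,cv2.COLOR_RGB2HSV)
# grip: grey, low saturation, dark, round the pin
m=((h[...,1]<60)&(h[...,2]<130)).astype(np.uint8); yy,xx=np.mgrid[:400,:640]; m&=(abs(xx-330)<28)&(yy>180)&(yy<236)
n,l,s,ce=cv2.connectedComponentsWithStats(m)
for i in range(1,n):
    if s[i,4]>60: print(s[i],ce[i])
i=1+s[1:,4].argmax(); g=np.argwhere(l==i)
for r0 in range(186,232,4): 
    a=g[g[:,0]==r0][:,1]; 
    if len(a): print(r0,a.min(),a.max(),int(im[r0,int(a.mean())].mean()))
print("top",at_z(p,332,216,.11),"shank",at_z(p,325,194,.055), "stand",[at_z(p,*c,.045).round(4) for c in((295,172),(345,161),(355,212),(306,226))])
def f(q): # x,y,at z=.065 & lean
    return 0
E
```

```text
[457.3  42.5 189.2]
[352 181   6  34 133] [355.18796992 193.42857143]
[319 190  26  39 714] [330.11204482 210.34593838]
[303 230  20   6  90] [310.53333333 232.94444444]
190 322 327 101
194 321 330 117
198 320 336 66
202 319 338 68
206 319 339 74
210 320 341 99
214 320 343 97
218 321 343 98
222 322 342 97
226 326 339 98
top [0.45970322 0.05250214] shank [0.45403042 0.04787999] stand [array([0.4339, 0.0182]), array([0.4228, 0.0677]), array([0.4752, 0.0791]), array([0.4903, 0.0286])]
```

The pin leans roughly along +x+y by about 5 mm at its top. I'll turn the hand so it closes along that direction, which stands the pin upright.

```bash
python3 -m handwheel '[[0,7,0,0,0,-7,0],[0,7,0,0,0,-14,0],[0,7,-10,0,0,-21,0],[0,7,-20,0,0,-28,0],[0,7,-30,0,0,-35,0],[0,7,-40,0,0,-42,0],[0,7,-40,0,0,-45,0],[0,7,-40,0,0,-45,0]]' && python3 -m handwheel '[[0,0,-25,0,0,0,0],[0,0,-50,0,0,0,0],[0,0,-68,0,0,0,0],[0,0,-74,0,0,0,0],[0,0,-74,0,0,0,0],[0,0,-74,0,0,0,0]]' 25 && python3 -m handwheel '[[0,0,0,0,0,0,0.2],[0,0,0,0,0,0,0.4],[0,0,0,0,0,0,0.6],[0,0,0,0,0,0,1],[0,0,0,0,0,0,1],[0,0,0,0,0,0,1],[0,0,0,0,0,0,1]]' 25
```

```text
t: 38.05
tcp_pos: [0.4572, 0.0491, 0.1489]
tool_rot: [-3.141, -0.001, 2.356]
force: [0.0, 0.8, 0.4]
opening: 0.0437
grip_force: 0.0
t: 38.65
tcp_pos: [0.4579, 0.049, 0.0758]
tool_rot: [3.141, 0.001, 2.357]
force: [-0.5, -0.6, 0.2]
opening: 0.0437
grip_force: 0.0
t: 39.35
tcp_pos: [0.4576, 0.049, 0.0754]
tool_rot: [3.141, 0.001, 2.356]
force: [1.0, 0.4, 3.8]
opening: 0.0194
grip_force: 25.0
```

```bash
python3 -m handwheel '[[0,0,10,0,0,0,1],[0,0,30,0,0,0,1],[0,0,60,0,0,0,1],[0,0,95,0,0,0,1],[0,0,120,0,0,0,1],[0,-30,120,0,0,7,1],[1,-70,120,0,0,14,1],[2,-110,120,0,0,21,1]]' && python3 -m handwheel '[[1,-42,0,0,0,6,1],[2,-84,0,0,0,12,1],[3,-126,0,0,0,18,1],[4,-168,0,0,0,24,1],[5,-205,0,0,0,24,1],[5,-225,0,0,0,24,1],[5,-225,0,0,0,24,1],[5,-225,0,0,0,24,1]]' && python3 - <<'E'
from geo import *
S=shot("scene")
for m in masks_of("bell0",S)+masks_of("chuck0",S): print(np.round(m["rect"]),round(m["score"],2))
p=shot("wrist"); st=readout.state(); print(np.round(st["tcp_pos"]*1000,1),st["tool_rot"]); np.save("p.npy",p["pixels"])
h=cv2.cvtColor(p["pixels"],cv2.COLOR_RGB2HSV)
for nm,X in(("sleeve",[.4645,-.3265,.064]),): print(nm,proj(p,X))
print("tip exp",proj(p,np.r_[st["tcp_pos"]+[0,0,-.07]]))
m=((h[...,1]<70)&(h[...,2]<150)).astype(np.uint8); c=proj(p,[.4645,-.3265,.064])[0]; yy,xx=np.mgrid[:400,:640]; m&=(abs(xx-c[0])<40)&(abs(yy-c[1])<40)
n,l,s,ce=cv2.connectedComponentsWithStats(m)
for i in range(1,n):
    if s[i,4]>40: print(s[i],ce[i].round(1),at_z(p,*ce[i],.064).round(4))
u,v=c.astype(int); g=cv2.cvtColor(p["pixels"],cv2.COLOR_RGB2GRAY)
for rr in range(v-30,v+31,3): print(rr,g[rr,u-36:u+37:3])
E
```

```text
t: 40.15
tcp_pos: [0.4589, -0.0616, 0.1959]
tool_rot: [3.142, 0.0, 2.73]
force: [0.4, 0.0, -1.5]
opening: 0.0191
grip_force: 25.0
t: 40.95
tcp_pos: [0.4636, -0.2847, 0.1948]
tool_rot: [3.139, -0.001, 3.141]
force: [0.1, 0.9, -1.1]
opening: 0.0191
grip_force: 25.0
[184. 229.  22.  32.] 0.74
[214. 279.  29.  40.] 0.74
[199. 253.  18.  34.] 0.72
[169. 294.  26.  42.] 0.16
[388. 156.  19.  32.] 0.98
[410. 173.  24.  32.] 0.94
[248. 194.  21.  32.] 0.72
[ 464.1 -284.1  195.2] [ 3.14053525e+00 -7.84609124e-04 -3.13979735e+00]
sleeve [[275.66663661 198.62988625]]
tip exp [[319.42452726 216.75311084]]
[264 179  28  33 721] [277. 196.] [ 0.4619 -0.3251]
[307 230   9   9  51] [312.1 235.2] [ 0.5021 -0.2912]
[236 235  35   4 106] [252.8 237. ] [ 0.5047 -0.3517]
168 [102 116 114 101  93  90  89  91  94  97 101 107 169 169  97  94 103 104
 103  96 137 196 203 193 187]
171 [146 131 105  94  90  89  90  93  97  99 104 109 190 189  98  94 104 104
 102  98 104 176 193 192 186]
174 [118 101  91  91  89  91  93  96  98  99 105 109 190 189  99  95 103 104
 103  95  97 114 172 186 187]
177 [ 98  95  93  
[... 1207 characters left out ...]
 105 124 112 103 103  97 100
 101 109 108 105 104 105 104]
213 [103 104 106 102 104 108 107 106 101  99 104 117 181 148  91 100 103 101
 108 106 104 105 103 104 113]
216 [103 104 105 100 105 108 106 106 101 100 104 123 185 149  90 100 103 104
 105 104 103 102 116 130 126]
219 [103 105 103 100 105 108 106 105 100  99 103 124 186 150  90 100 103 105
 103 101 101 119 150 141 128]
222 [103 105 103 100 105 108 106 105 100  99 103 124 186 143  91 100 102 106
 102  99 122 161 153 143 133]
225 [104 106 103 100 105 108 106 105 100  99 103 124 187 142  91 100 103 104
 100 100 157 166 159 152 145]
228 [104 105 104 100 105 107 106 105 100  99 103 123 188 144  92  99 102 103
  99 122 174 174 172 170 167]
```

```bash
python3 - <<'E'
import numpy as np,cv2
p=np.load("p.npy"); g=cv2.cvtColor(p,cv2.COLOR_RGB2GRAY); s=cv2.cvtColor(p,cv2.COLOR_RGB2HSV)[...,1]
for r in range(204,262,3): print(r,g[r,300:342:2],"|",s[r,304:336:4])
E
```

```text
204 [109 115 118 117 119 121 120 122 122 121 126 130 131 135 139 139 145 146
 147 153 161] | [165 161 159 157 158 153 149 141]
207 [108 108 107 107 107 106 107 107 108 108 107 108 108 109 110 111 110 106
 100 101 103] | [168 168 168 169 171 169 171 171]
210 [107 105 104 104 105 104 104 105 106 107 105 105 105 105 105 106 108 108
 104 101 103] | [169 166 168 167 167 168 169 169]
213 [105 105 103 103 104 110 117 119 133 137 120 109 106 103 103 104 106 108
 109 105 103] | [167 169 172  89  38 131 169 167]
216 [102 102 108 124 130 130 124 149 169 148 122 114 111 104 102 103 104 104
 105 107 103] | [169 175 165  18  10  33 165 167]
219 [102 119 145 149 141 131 131 173 174 143 120 113 111 104 101 101 101 102
 104 105 105] | [178 177 147  10  11  25 165 167]
222 [142 161 157 150 143 136 137 174 170 140 120 114 112 106 100 100 100 100
 100 102 104] | [179 176 143  10   9  18 162 165]
225 [168 166 161 157 152 147 153 180 166 138 119 113 112 105 100  99  98  97
  99 102 104] | [181 180 130  12   9  16 162 166]
228 [175 174 172 171 170 168 172 182 158 131 112 110 111 108 102  99  98  97
  98 10
[... 551 characters left out ...]
243 [ 54 115  81  56  57  57  57  57  57  57  56  56  57  55  56  56  56  63
  56  38  37] | [81 17 13 21 13 13 18 13]
246 [37 53 58 56 57 58 57 58 58 57 57 57 56 56 56 56 56 55 45 38 37] | [ 4 13 17 13 13 13 17 13]
249 [38 49 56 56 57 57 56 58 58 57 56 57 57 56 56 57 57 56 44 37 37] | [18 17 17 13 17 13 13 17]
252 [39 51 56 57 58 58 57 57 57 58 56 57 56 56 56 57 57 56 48 37 36] | [17 13 17 13  9  9 17 13]
255 [40 54 56 56 57 57 57 58 57 57 56 57 56 56 57 56 55 55 50 37 36] | [ 9 13 17 13 13 13 13 13]
258 [45 54 56 57 58 57 58 59 59 59 60 59 58 56 57 57 57 56 52 39 37] | [13 13 17 13 12 13  9 13]
261 [62 64 64 63 64 65 66 66 67 68 69 68 65 66 65 65 65 64 65 63 62] | [ 8  8 11 11 11 11 11  8]
```

```bash
python3 -m handwheel '[[0,-20,0,0,0,0,1],[0,-42,0,0,0,0,1],[0,-42,-15,0,0,0,1],[0,-42,-30,0,0,0,1],[0,-42,-45,0,0,0,1],[0,-42,-50,0,0,0,1],[0,-42,-50,0,0,0,1],[0,-42,-50,0,0,0,1]]' && python3 - <<'E'
from geo import *
p=shot("wrist"); st=readout.state(); print(np.round(st["tcp_pos"]*1000,1),st["tool_rot"])
print("sleeve exp",proj(p,[.4647,-.3275,.064]),"tip exp",proj(p,st["tcp_pos"]+[0,0,-.07]))
h=cv2.cvtColor(p["pixels"],cv2.COLOR_RGB2HSV); g=cv2.cvtColor(p["pixels"],cv2.COLOR_RGB2GRAY)
for r in range(186,252,3): print(r,g[r,286:352:2])
E
```

```text
t: 41.95
tcp_pos: [0.4648, -0.3286, 0.1457]
tool_rot: [-3.141, 0.001, -3.141]
force: [-0.6, 0.8, -1.0]
opening: 0.0193
grip_force: 25.0
[ 464.9 -328.6  145.9] [-3.14022746e+00  1.14375454e-03 -3.14137852e+00]
sleeve exp [[321.19033005 212.07901924]] tip exp [[319.82781034 216.56599202]]
186 [100 100 103 104 105 105 103 101 100 103 105 102  76  61  60  61  73 165
 201 200 160  75  66  69  83  94  95  98 103 103 100  99  95]
189 [106 108 109 107 108 106 103 100 100 103 105 100  69  59  59  59  75 167
 201 200 156  66  58  58  69  90  94  99 104 105 105 104 101]
192 [103 104 105 104 104 103 102 101 100 102 104  94  65  57  59  59  79 170
 201 196 139  64  58  58  61  84  96 100 105 106 105 106 106]
195 [103 104 104 104 103 103 103 103 103 103 103  85  60  59  58  58  79 168
 199 195 136  63  58  58  59  77  97 100 103 103 103 103 103]
198 [ 99  99  98  99  99  99  99  99  99  99  99  95  91  91  88  88  90 103
 110 114  93  77  74  72  72  79  99 103 103 103 103 103 103]
201 [100  99 100  99 100 100  99 100 101 101 102 103 104 104 104 103 103 101
 100 102 102 103 101 102 103 103 101 102
[... 1380 characters left out ...]
03 103 103 103 102  97  96  99]
234 [ 63  43  42  66  89  91  89  88  98 103  97  77  61  57  57  58  58  56
  56  57  56  59  79  99 103  95  90  90  89  80  50  39  49]
237 [38 28 28 36 40 39 39 48 88 94 67 57 57 57 57 57 58 57 56 57 56 57 57 66
 88 75 43 40 39 37 29 29 30]
240 [30 29 29 34 36 37 38 46 84 79 57 57 57 58 58 58 58 57 56 56 57 57 57 57
 68 64 40 38 36 37 32 29 28]
243 [28 30 30 36 38 37 37 42 73 63 57 57 58 58 57 58 57 57 57 57 56 56 56 56
 63 55 39 37 38 37 34 29 29]
246 [29 28 31 36 37 38 37 37 50 56 57 58 58 57 57 57 58 57 57 57 56 56 57 57
 56 44 37 38 38 37 36 29 28]
249 [29 28 34 37 36 38 38 37 49 55 57 57 57 57 58 58 57 56 57 57 57 57 57 57
 56 45 38 37 37 37 37 32 29]
```

```bash
python3 -m handwheel '[[0,1,-3,0,0,0,1],[0,1,-8,0,0,0,1],[0,1,-12,0,0,0,1],[0,1,-16,0,0,0,1],[0,1,-20,0,0,0,1],[0,1,-20,0,0,0,1]]'
```

```text
t: 42.6
tcp_pos: [0.464, -0.3267, 0.1244]
tool_rot: [3.141, -0.001, 3.142]
force: [-0.0, 0.8, -0.2]
opening: 0.0192
grip_force: 25.0
```

```bash
python3 -m handwheel '[[0,0,-5,0,0,0,1],[0,0,-10,0,0,0,1],[0,0,-15,0,0,0,1],[0,0,-20,0,0,0,1],[0,0,-25,0,0,0,1],[0,0,-25,0,0,0,1]]' && python3 -m handwheel '[[0,0,-1,0,0,0,1],[0,0,-2,0,0,0,1],[0,0,-3,0,0,0,1],[0,0,-3,0,0,0,1]]'
```

```text
t: 43.2
tcp_pos: [0.464, -0.3266, 0.0993]
tool_rot: [3.14, -0.001, 3.142]
force: [-0.2, -0.0, -1.2]
opening: 0.0192
grip_force: 25.0
t: 43.6
tcp_pos: [0.4643, -0.327, 0.0972]
tool_rot: [-3.142, 0.0, -3.142]
force: [0.5, -1.0, -1.4]
opening: 0.0194
grip_force: 25.0
```

```bash
python3 -m handwheel '[[0,0,-1,0,0,0,1],[0,0,-1.5,0,0,0,1],[0,0,-1.5,0,0,0,1]]' && python3 -m handwheel '[[0,0,-1,0,0,0,1],[0,0,-1.5,0,0,0,1],[0,0,-1.5,0,0,0,1]]'
```

```text
t: 43.9
tcp_pos: [0.4643, -0.327, 0.0956]
tool_rot: [3.142, -0.0, 3.142]
force: [-0.0, -0.3, -0.9]
opening: 0.0193
grip_force: 25.0
t: 44.2
tcp_pos: [0.4645, -0.3271, 0.0945]
tool_rot: [-3.141, 0.0, -3.142]
force: [0.7, 0.6, 1.7]
opening: 0.0196
grip_force: 25.0
```

```bash
python3 -m handwheel '[[0,0,-1,0,0,0,1],[0,0,-1,0,0,0,1]]' && python3 -m handwheel '[[0,0,0,0,0,0,0.2],[0,0,0,0,0,0,0.2],[0,0,0,0,0,0,0.2],[0,0,0,0,0,0,0.2],[0,0,20,0,0,0,0.2],[0,0,60,0,0,0,0.2],[0,0,100,0,0,0,0.2],[0,0,140,0,0,0,0.2]]' && python3 -m handwheel '[[-10,42,40,0,0,0,0],[-20,84,80,0,0,0,0],[-10,126,100,0,0,0,0],[0,168,120,0,0,0,0],[5,210,140,0,0,0,0],[10,240,140,0,0,0,0],[10,240,140,0,0,0,0],[10,240,140,0,0,0,0]]' && python3 - <<'E'
from geo import *
S=shot("scene");D=shot("side");W=shot("wrist"); print(np.round(W["T"][:3,3],3))
SH["pin"]=np.r_[ring(.01,.084),ring(.01,.129)]
B=SH["bell"].copy(); B[:,2]+=.006; C=SH["chuck"].copy(); C[:,2]+=.005
exp={"bell3":("bell0",B,(.428,-.285)),"bell4":("bell0",B,(.508,-.288)),"bell5":("bell0",B,(.588,-.293)),"pk0":("bell0",B,(.4245,-.365)),"pk2":("bell0",B,(.582,-.373)),
 "ch1":("chuck0",C,(.5096,.3073)),"ch2":("chuck0",C,(.4105,.3174)),"pin":("pin",SH["pin"],(.4646,-.3268)),"tin":("tin",SH["tin"],(.536,-.051)),"flange":("flange",SH["flange"],(.645,-.143))}
for p in(S,D,W):
    print(p["name"])
    for k,(t,s,xy) in exp.items():
        P=proj(p,s+[*xy,0]); e=np.r_[(P.min(0)+P.max(0))/2,np.ptp(P,axis=0)]
        ms=[m["rect"] for m in masks_of(t,p)]; ms=sorted(ms,key=lambda b:np.hypot(b[0]-e[0],b[1]-e[1]))[:1]
        print(k,e.round(),*[np.round(b) for b in ms])
E
```

```text
t: 44.4
tcp_pos: [0.4648, -0.3273, 0.0943]
tool_rot: [-3.141, 0.001, 3.142]
force: [-0.3, -0.1, 6.7]
opening: 0.0194
grip_force: 25.0
t: 45.2
tcp_pos: [0.464, -0.3267, 0.2342]
tool_rot: [3.141, -0.001, 3.142]
force: [0.2, -0.6, 0.3]
opening: 0.0348
grip_force: 0.0
t: 46.0
tcp_pos: [0.4741, -0.0863, 0.3731]
tool_rot: [-3.141, -0.0, -3.139]
force: [0.1, 0.2, 0.4]
opening: 0.0438
grip_force: 0.0
[ 0.404 -0.088  0.533]
scene
bell3 [187. 235.  31.  49.] [184. 229.  25.  33.]
bell4 [201. 257.  32.  51.] [199. 254.  19.  34.]
bell5 [216. 283.  34.  54.] [213. 281.  28.  40.]
pk0 [149. 249.  33.  51.] [184. 229.  25.  33.]
pk2 [173. 301.  37.  57.] [170. 296.  25.  41.]
ch1 [410. 172.  22.  32.] [409. 170.  24.  32.]
ch2 [387. 156.  20.  31.] [387. 157.  16.  28.]
pin [166. 228.  15.  25.] [167. 236.  16.  36.]
tin [306. 228.  27.  38.] [309. 229.  26.  31.]
flange [298. 279.  34.  39.] [299. 280.  36.  41.]
side
bell3 [376. 139.  23.  37.] [380. 134.  16.  26.]
bell4 [349. 133.  23.  37.] [351. 127.  21.  24.]
bell5 [322. 127.  22.  37.] [325. 121.  14.  23.]
pk0 [383. 121.  22.  36.] [380. 134.  16.  26.]
pk2 [331. 110.  21.  36.] [325. 121.  14.  23.]
ch1 [275. 336.  28.  36.] [329. 356.  29.  36.]
ch2 [323. 355.  28.  37.] [329. 356.  29.  36.]
pin [369. 109.   9.  18.]
tin [315. 197.  25.  34.] [314. 197.  26.  36.]
flange [286. 166.  25.  28.] [289. 165.  25.  25.]
wrist
bell3 [202. 142.  45.  36.] [199. 143.  39.  36.]
bell4 [203. 187.  43.  37.] [203. 188.  37.  36.]
bell5 [205. 233.  41.  42.] [207. 228.  29.  15.]
pk0 [160. 143.  47.  34.] [199. 143.  39.  36.]
pk2 [165. 228.  43.  40.] [207. 228.  29.  15.]
ch1 [524. 191.  37.  30.] [524. 191.  38.  26.]
ch2 [533. 141.  39.  28.] [535. 141.  39.  27.]
pin [162. 172.  25.  18.] [163. 171.  31.  17.]
tin [342. 205.  38.  44.] [344. 208.  38.  41.]
flange [290. 259.  36.  39.] [295. 250.  28.  23.]
```

```bash
python3 - <<'E'
from geo import *
P=[shot("scene"),shot("side"),shot("wrist")]; C=SH["chuck"]+[0,0,.005]; SH["ck"]=C
for xy in((.5096,.3073),(.4105,.3174)):
    obs=[]
    for p in P:
        h=cv2.cvtColor(p["pixels"],cv2.COLOR_RGB2HSV); Q=proj(p,C+[*xy,0]); lo=Q.min(0)-10; hi=Q.max(0)+10
        yy,xx=np.mgrid[:400,:640]; m=((h[...,0]>3)&(h[...,0]<18)&(h[...,1]>110)&(xx>lo[0])&(xx<hi[0])&(yy>lo[1])&(yy<hi[1])).astype(np.uint8)
        n,l,s,_=cv2.connectedComponentsWithStats(m); b=s[1+s[1:,4].argmax()]; r_=[b[0]+b[2]/2-.5,b[1]+b[3]/2-.5,b[2],b[3]]
        q,e=bbox_fit("ck",[(p,r_)],xy); obs.append((p,r_)); d=q-[.46,.312]; print(p["name"],(q*1000).round(1),round(e,1),"own x,y",round(1000*(d[0]*np.cos(.1)-d[1]*np.sin(.1)),1),round(1000*(d[0]*np.sin(.1)+d[1]*np.cos(.1)),1))
E
```

```text
scene [510.5 306.8] 0.6 own x,y 50.8 -0.1
side [509.9 305.6] 0.4 own x,y 50.3 -1.4
wrist [509.5 306.2] 1.6 own x,y 49.9 -0.8
scene [410.3 316.1] 0.7 own x,y -49.9 -0.9
side [408.4 316.5] 0.4 own x,y -51.8 -0.6
wrist [408.7 317.4] 1.4 own x,y -51.5 0.2
```

The chucks are within about 1 mm of the line, the bells are in their cells and the pin is home, so I'm handing in.

```bash
python3 -c "
from workcell import r
print(r.close_job())"
```

```text
the job is handed in; nothing more can be done
None
```

I handed the job in at about 46 s: the three loose bells stand in empty crate cells, then the pin was seated at the bottom of the sleeve, both chucks stand within about 1 mm of the tray line with a clear gap, and the packed bells, tin and flange showed no shift in the last pictures (the brick was not re-measured); no verdict came back.

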